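# Release a spent gas cartridge held by a left-hand screw and a latched keeper gate

## Task

The fuel-gas cartridge in the bench holder is spent. First back off the leaning clamp screw: like all fuel-gas fittings it has a left-hand thread, so it loosens clockwise (feel that it gives, and do not tighten it further); turn it until it is nearly or fully backed off. Then lift the latch bar over its catch, swing the keeper gate wide open and let the bar drop back, and lift the cartridge out and stand it upright inside the cork ring, leaving the beaker, bottle and timer where they are.

Things in the scene. Friction and masses are not known exactly. Their poses are not given: they have to be found in the camera images.
- holder: Grey base plate, fixed; yaw varies. Origin on the bench under the cartridge's axis; x points from the screw to the cartridge, y to the hinge post. Plate x -95..45, y -105..105, 12 thick. Hinge post (radius 8, 160 high) at y +85; catch post at y -85. Screw bracket at x -66..-30, up to 98 high. Round socket (inner radius 26, rim 30 above bench) holds the cartridge 12 above the bench.
- catch_fork (a point): Top middle of the catch: two upright horns 6 thick at holder x -9 and +9, y -85, tops 198 mm above the bench, on a 24 x 12 post. The latch bar lies between them.
- screw_grip (a point): Centre of the dark steel T-bar (70 long, 16 thick, 20 deep, a groove near each end) of the screw; at holder (-74, 0, 115) mm at joint 0. Site z = screw axis, leaning 35 degrees from vertical towards holder -x, up and out of the thread. Site y runs along the bar (ends alike): pinch it across point x. Spindle below is 10 thick; the bracket begins 34 mm below the bar's centre.
- screw (a joint): Turn, rad: 0 = hard tight, grows clockwise seen from above its head (about screw_grip's -z), stop at 2.9. Starts at 0.12 to 0.5; backed off above 2.4, till when its pin holds the cartridge's foot. The bar rises 6 mm per rad along the axis. About 0.15 N m; stays where left. Anticlockwise it tightens: a light nudge is harmless, below 0.03 counts as tightened.
- gate (a joint): Keeper gate: steel arm 18 wide, 164 to 175 mm above the bench, lying over the cartridge from the hinge post to short of the catch post. 0 = shut, grows as the free end swings towards holder -x (clockwise from above), stop at 1.7 rad. Turns lightly, stays where left. Open above 1.1.
- gate_axis (a point): Point on the gate's upright hinge axis, 186 mm above the bench at holder (0, 85); turns with the gate: its -y points along the arm to the free end.
- latch (a joint): Gravity latch bar (8 wide, 10 high) hinged on top of the gate 45 mm from the gate's axis, 186 mm above the bench, running out along the arm between the catch's horns. 0 = down (level), grows as its outer end is raised, stop at 0.6 rad; falls back by itself (about 0.5 N at the tab). Clears the horns from 0.15 rad.
- latch_tab (a point): Middle of the upright finger tab at the bar's outer end: 12 thick across the bar (point x), 28 along it (point y), spanning 24 mm below to 18 mm above this point. 203 mm from the gate's axis, 158 mm from the bar's pivot, 204 mm above the bench when down.
- cartridge: Loose metal cartridge, about 0.3 kg, 144 tall, origin at the centre of its underside, z up along it. Dark foot radius 24.5, 25 high; plain body radius 17 from 25 to 126, tapering to 132; brass stub radius 11 to 13 from 132 to 144.
- cork_ring: Loose cork ring lying flat on the bench, 108 outer and about 80 inner diameter, 30 high, open through to the bench. Origin at its centre on the bench.
- beaker: Glass beaker, bystander, 92 wide, 118 high, origin at the centre of its underside.
- bottle: Glass bottle with screw cap, bystander, 70 wide, 143 high, origin at the centre of its underside.
- timer: Small white wedge-shaped timer, bystander, 35 x 62, 52 high, origin at the centre of its underside.
There are look-alikes about, which are no part of the job. Leave any blue look-alike of the cork_ring alone. Leave any pink look-alike of the cartridge alone.

How it is judged:
By the outcome, as a careful person would: the job done as asked, in the order asked, and still so for the second after the job is handed in, with the robot touching nothing.
It also fails if it takes over 72 s, if anything falls off the work surface, if the arm or the gripper's body presses on something with over 40 N, if the wrist force passes 120 N, or if a joint passes its speed limit or range.

## Robot

A 7-joint arm with a two-finger parallel gripper is mounted at the origin on a cart in front of the work surface, level with it; the furniture and walls round the work are solid. World frame = base frame: x ahead of the robot, y to its left, z up, the work surface at z = 0. Lengths are in m, angles in rad, forces in N, time in s.
With the tool pointing down it reaches from about 0.425 to 0.925 m from the base axis. Payload 6.8 kg.
Tool frame: the origin (TCP) lies at the centre of the arm's flange, where the gripper is bolted on; the fingertips stand 173 mm ahead of it and the grasp point (between the pads) lies 155 mm ahead of it (r.hold_point_z is the distance from the TCP to the grasp point, in m); z points along the fingers, x is the direction in which the jaws open and shut, and the axes are right-handed (so a half turn about z gives the same grasp; the last joint's range is limited). The gripper opens to 85 mm and grips with 20 to 120 N. Pads are 22 mm wide; open, the fingers measure 114 mm over their backs; the gripper's body (76 mm by 85 mm) begins 54 mm behind the grasp point. The pads swing forward as they close: fully open they stand 13 mm farther back than shut.
Start: joints at [1.222, 0.477, 0.022, 1.555, -0.011, 1.109, -0.083], TCP at [0.161, -0.656, 0.405] pointing down, gripper open.
Joint ranges: [-2.96, 2.96], [-0.34, 2.1], [-1.41, 1.46], [0.24, 2.44], [-1.37, 4.51], [0.17, 1.92], [-2.96, 2.96]. Speed limits (rad/s): [2.39, 2.39, 3.14, 3.14, 3.14, 3.14, 3.14].

## Interface

Orientations are given as a rotation vector (axis times angle).
In Python, from bench import r gives the robot as it stands.
- The arm moves only by the tool apply_moves, never from a script. Its arguments are lists of equal length, an entry for each row: "dp": the shift along the tool's x, y, z scaled (see below), a list of three; "twist": the turn, a rotation vector about the tool's x, y, z scaled (see below), a list of three; "jaw": the closure in counts, from 0 (fully open) to 255 (shut). In form: {"dp": [[x, y, z], ...], "twist": [[rx, ry, rz], ...], "jaw": [jaw, ...]}. A call has 1 to 20 rows; each row shifts and turns the pose as measured when the row begins, along the tool's axes as they then stand; what a row does not reach is not made up. The controller multiplies each number of a shift by 12 cm and each number of a turn by 120 degrees. A row lasts 1/10 s, in which the tool goes at most 50 mm and 8.59 degrees, less where a joint would pass 70% of its speed; a pose out of reach is approached as far as the arm can. A call with a number of a shift or a turn outside -1 to 1 is refused whole. A call with a gripper value outside its range is refused whole. The fingers move at their own pace and stop on an object; "grip_force" is the grip in N (left out, the last holds). Time passes only in rows, so rows that do not move let the fingers close. It gives the time, the measured TCP pose, the force and the opening at its end, in the units of the state.
- r.get_obs(): the state, without advancing time (a new reading comes with each control period).
- r.grab_frame(name): name is "scene" or "top" or "wrist"; returns a dict with "color" (480x640x3 uint8, red, green, blue), "z_map" (480x640 float32, m along the optical axis (not along the pixel's ray), 0 where there is no reading), "intrinsics" (3x3 intrinsics, pixels), "R" (3x3) and "t" (3): a world point X has camera coordinates R X + t; the wrist camera has in their place "hand_eye" (4x4, takes a point from camera to tool coordinates, whose origin is the TCP and whose axes are the tool frame's). Camera axes: x right, y down, z forward; pixel columns grow to the right and rows downward; lengths in m; the calibration is good to about 2 mm. A picture is of the moment at which its call begins: read the wrist's pose just before it.
- r.hand_in(): hands the job in, once; it reports no verdict.
The state is a dict: "clock": time; "joints": joint angles; "qvel": joint speeds; "tau": joint torques, N m; "tcp_pos": TCP position; "orientation": TCP orientation; "contact_force": force on the tool from outside, world axes, zero at the start; "moment": the same for the moment, N m; "grip_width": finger opening in m.
Only numpy, scipy, OpenCV 4.12 (cv2) and the standard library are available. Lean on these libraries where they do the work, as an engineer would, in place of code of your own. Each camera call takes 0.05 s, during which the arm holds its last target.

## Working session

There is one attempt and no reset: what is moved stays moved. The work goes in short steps, Python scripts to look and compute and a tool call to move; the robot and the scene stay as the last step left them, time stands still between calls to the robot, and variables do not carry over. Pictures are saved under pics/ and viewed, and the job is handed in when it is done.

Besides the shell and the picture viewer there is one more tool, called after "Emit:" as name(argument=value, ...), one argument or row to a line, values as JSON. apply_moves: Moves the arm, as the interface text tells. Shifts and turns lie within -1 to 1; 1 stands for 12 cm of shift or 120 degrees of turn. Its arguments: {"type":"object","properties":{"dp":{"type":"array"},"twist":{"type":"array"},"jaw":{"type":"array"},"grip_force":{"type":"number"}},"required":["dp","twist","jaw"]}

```bash
mkdir -p pics; ls; python3 - <<'E'
from bench import r
import cv2,numpy as np,pickle
print(r.get_obs(), r.hold_point_z)
for n in ["scene","top"]:
    f=r.grab_frame(n); pickle.dump(f,open(f"pics/{n}0.pkl","wb"))
    cv2.imwrite(f"pics/{n}0.png",f["color"][:,:,::-1]); print(n,f["intrinsics"],f["R"],f["t"])
E
```

```text
pics
{'clock': 0.0, 'joints': array([ 1.22189427,  0.47782546,  0.02237443,  1.55645154, -0.01146444,
        1.10929319, -0.08310255]), 'qvel': array([-0.00012969,  0.00133077, -0.00056142, -0.00095063, -0.00097934,
       -0.00198844,  0.00014783]), 'tau': array([-6.51909286e-04, -5.96455657e+01,  1.60781264e+00, -2.81200057e+01,
        1.24617299e-02,  9.37139470e-03, -7.09474591e-06]), 'tcp_pos': array([ 0.16089613, -0.65526428,  0.40370907]), 'orientation': array([-2.47140257e+00,  1.93792549e+00,  2.45362385e-03]), 'contact_force': array([ 0.89054443,  0.68824505, -0.69458348]), 'moment': array([-0.0198644 , -0.01457516,  0.00813249]), 'grip_width': 0.08558869313681185} 0.1547
scene [[556.4015674    0.         320.64744529]
 [  0.         556.4015674  256.46363879]
 [  0.           0.           1.        ]] [[ 0.65924788 -0.75191704  0.00360514]
 [-0.40528081 -0.35936277 -0.84059852]
 [ 0.6333559   0.5527017  -0.54164669]] [-0.41417598  0.30932422  1.40297355]
top [[467.66355231   0.         325.51105122]
 [  0.         467.66355231 240.18182797]
 [  0.           0.           1.        ]] [[ 0.02890298 -0.99934805 -0.02163542]
 [-0.98860074 -0.02537921 -0.14840644]
 [ 0.14776059  0.02567818 -0.98868976]] [-0.06644936  0.53257547  1.32477449]
```

View pics/scene0.png

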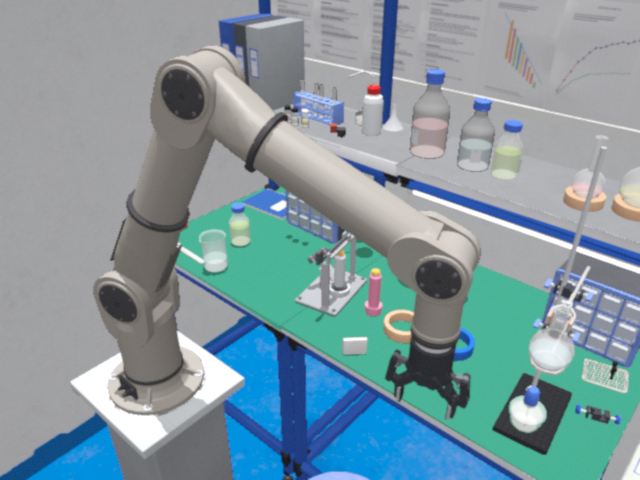

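View pics/top0.png

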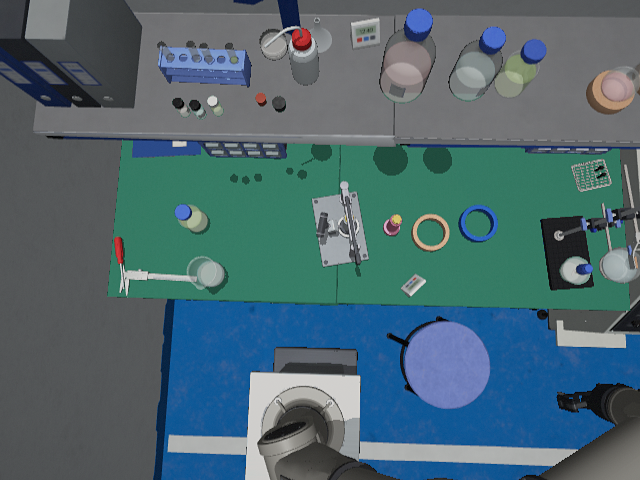

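```bash
cat > h.py <<'E'
import numpy as np,cv2,pickle
from scipy.spatial.transform import Rotation as Ro
def crop(f,x0,y0,x1,y1,s,name):
    c=f["color"][y0:y1,x0:x1,::-1]; cv2.imwrite("pics/"+name,cv2.resize(c,None,fx=s,fy=s,interpolation=cv2.INTER_CUBIC))
def ray(f,u,v,z):
    K,R,t=f["intrinsics"],f["R"],f["t"]; C=-R.T@t; d=R.T@np.linalg.inv(K)@np.array([u,v,1.]); return C+d*(z-C[2])/d[2]
def dep(f,u,v):
    K,R,t=f["intrinsics"],f["R"],f["t"]; d=f["z_map"][int(v),int(u)]; return R.T@(np.linalg.inv(K)@np.array([u,v,1.])*d-t)
def proj(f,X):
    c=f["R"]@np.asarray(X)+f["t"]; p=f["intrinsics"]@c; return p[:2]/p[2]
def load(n): return pickle.load(open(f"pics/{n}.pkl","rb"))
E
python3 - <<'E'
from h import *
f=load("top0"); crop(f,290,170,450,290,5,"t1.png")
f=load("scene0"); crop(f,280,220,440,340,5,"s1.png")
E
```

```text
(no output)
```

View pics/t1.png

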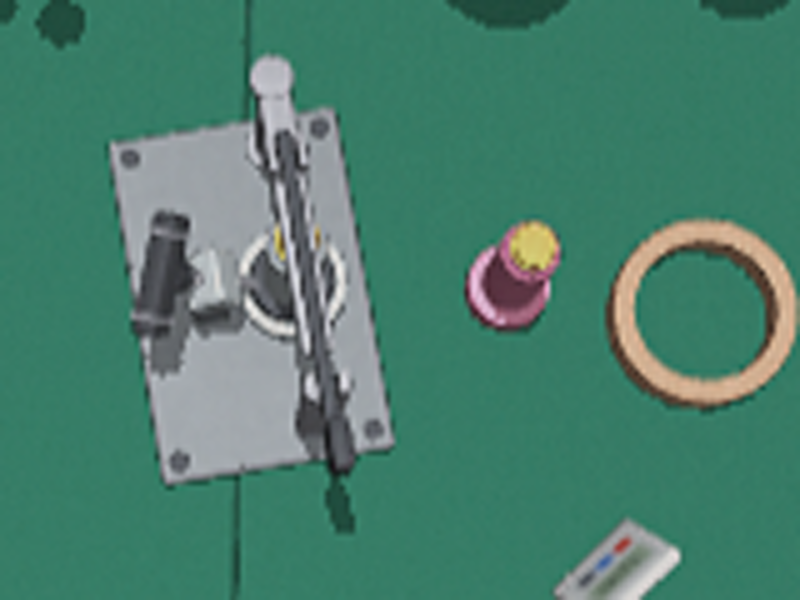

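View pics/s1.png

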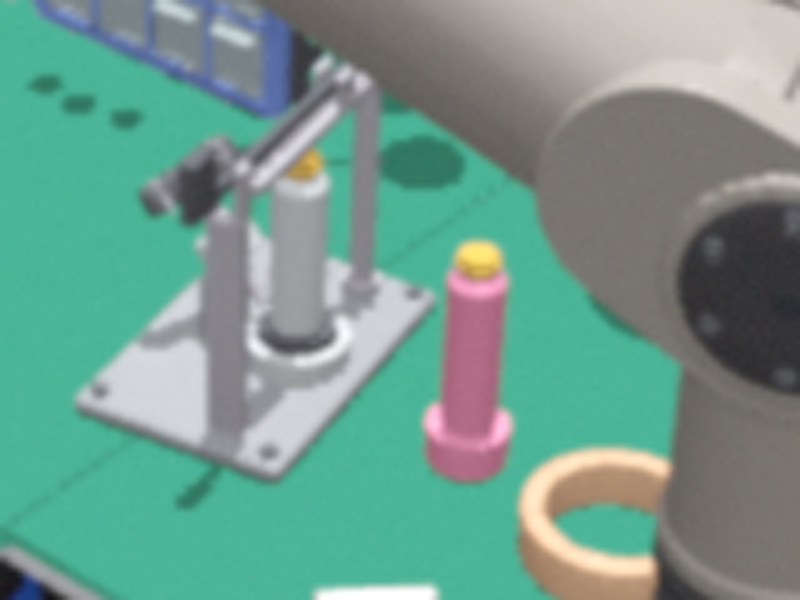

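```bash
cat >> h.py <<'E'
from scipy.optimize import least_squares
H0=None
def Hw(p,q): # holder pt (m) -> world, p=(x,y,yaw)
    c,s=np.cos(p[2]),np.sin(p[2]); q=np.asarray(q,float); return np.array([p[0]+c*q[0]-s*q[1],p[1]+s*q[0]+c*q[1],q[2]])
E
python3 - <<'E'
from h import *
f=load("top0")
px=lambda a,b:(290+a/5-.4,170+b/5-.4)
obs=[px(110,143),px(335,108),px(393,445),px(167,485)]
hp=[(-.095,.105,.012),(.045,.105,.012),(.045,-.105,.012),(-.095,-.105,.012)]
for o in obs: print(ray(f,*o,.012))
fun=lambda p:np.concatenate([proj(f,Hw(p,h))-o for h,o in zip(hp,obs)])
s=least_squares(fun,[.6,0,-1.4]); p=s.x; print(p,np.degrees(p[2]),s.fun)
S=load("scene0")
for n,q in dict(cartTop=(0,0,.156),hingeTop=(0,.085,.16),fork=(0,-.085,.198),screw=(-.074,0,.115),tab=(0,-.118,.204),c1=(-.095,-.105,.012),c2=(.045,-.105,.012),c3=(.045,.105,.012)).items():
    w=Hw(p,q); a=proj(f,w);b=proj(S,w); print(n,w.round(4),((a-[290,170])*5+2).round(),((b-[280,220])*5+2).round())
# cork ring
D=f
ys,xs=np.mgrid[200:265,405:457]
P=[]
for v in range(205,262):
  for u in range(405,456):
    c=f["color"][v,u].astype(int)
    if c[0]>200 and c[0]>c[2]+40: P.append(ray(f,u,v,.03)[:2])
P=np.array(P); c,rad=cv2.minEnclosingCircle(P.astype(np.float32)); print("ring",c,rad,P.mean(0))
for n,(u,v) in dict(beaker=(207,272),bottle=(192,218),timer=(413,285),pink=(392,226)).items(): print(n,ray(f,u,v,.0))
pr=[dep(f,*px(a,b)) for a,b in [(165,270),(270,75),(340,455),(535,245),(335,430)]]
print(np.array(pr).round(3))
E
```

```text
[ 0.66518676 -0.00551361  0.012     ]
[ 0.69004222 -0.14067293  0.012     ]
[ 0.48651983 -0.17875093  0.012     ]
[ 0.45926622 -0.04605735  0.012     ]
[ 0.58003618 -0.11728539 -1.38023824] -79.08182584870887 [-0.46260919  0.00382539  0.31210708 -0.51440044  0.87965919  0.38043916
 -0.736444    0.08949086]
cartTop [ 0.58   -0.1173  0.156 ] [299. 239.] [303. 159.]
hingeTop [ 0.6635 -0.1012  0.16  ] [273.  85.] [371.  89.]
fork [ 0.4966 -0.1334  0.198 ] [330. 383.] [231. 165.]
screw [ 0.566  -0.0446  0.115 ] [165. 275.] [194. 183.]
tab [ 0.4642 -0.1396  0.204 ] [341. 445.] [201. 184.]
c1 [ 0.4589 -0.0439  0.012 ] [163. 485.] [ 74. 400.]
c2 [ 0.4855 -0.1814  0.012 ] [397. 447.] [279. 475.]
c3 [ 0.6917 -0.1416  0.012 ] [337. 105.] [440. 295.]
ring (0.5683850646018982, -0.3589502274990082) 0.05257822573184967 [ 0.5685514  -0.35857026]
beaker [0.43488283 0.30026582 0.        ]
bottle [0.59778699 0.3570994  0.        ]
timer [ 0.41317492 -0.31246571  0.        ]
pink [ 0.58822559 -0.24940379  0.        ]
[[ 0.566 -0.045  0.129]
 [ 0.664 -0.099  0.177]
 [ 0.457 -0.138  0.224]
 [ 0.582 -0.245  0.145]
 [ 0.47  -0.136  0.22 ]]
```

The candidates are as follows, all in top-view pixels.
- **Cartridge:** the grey one in the holder at (347,218) is the target. The pink one at (397,219) is the look-alike.
- **Ring:** the tan cork at (431,232) is the target. The blue one at (479,223) is the look-alike.
- **Screw:** the dark T-bar at (323,224).

The crops confirm these choices. The holder fit agrees with both views and with the depth readings.

```bash
cat >> h.py <<'E'
HP=(.5800,-.1173,-1.3802)
HZ=.1547
def hd(v): # holder direction->world
    c,s=np.cos(HP[2]),np.sin(HP[2]); return np.array([c*v[0]-s*v[1],s*v[0]+c*v[1],v[2]])
A=hd([-np.sin(np.radians(35)),0,np.cos(np.radians(35))]); SY=hd([0,1,0])
def Rscrew(q):  # tool orientation: x=-site x, y=site y, z=-axis
    y=Ro.from_rotvec(-A*q).apply(SY); x=np.cross(y,A); return np.c_[-x,y,-A]
def Gscrew(q): return Hw(HP,(-.074,0,.115))+A*.006*q
def plan(G,R,N,tcp=False):
    from bench import r
    o=r.get_obs(); R0=Ro.from_rotvec(o["orientation"]); p0=o["tcp_pos"]
    P=G if tcp else G-HZ*R[:,2]
    w=(R0.inv()*Ro.from_matrix(R)).as_rotvec()/N
    M=sum(Ro.from_rotvec(k*w).as_matrix() for k in range(N))
    d=np.linalg.solve(M,R0.as_matrix().T@(P-p0))
    print("N",N,"goal TCP",P.round(4),"dp",(d/.12).round(3),"tw",(w/np.radians(120)).round(4),"mm/row",round(1e3*np.linalg.norm(d),1),"deg/row",np.degrees(np.linalg.norm(w)).round(2))
def st():
    from bench import r
    o=r.get_obs(); R=Ro.from_rotvec(o["orientation"]).as_matrix()
    print("t",round(o["clock"],2),"tcp",o["tcp_pos"].round(4),"G",(o["tcp_pos"]+HZ*R[:,2]).round(4),"F",o["contact_force"].round(1),"M",o["moment"].round(2),"w",round(o["grip_width"],4),"q",o["joints"].round(2)); return o,R
E
python3 - <<'E'
from h import *
st()
az=0.0
x=np.array([1,0,0]);R=np.c_[x,np.cross([0,0,-1],x),[0,0,-1]]
plan(np.array([.50,-.25,.45]),np.c_[[.85,-.527,0],[-.527,-.85,0],[0,0,-1]],12,tcp=True)
print(Gscrew(.4)+A*.08, Gscrew(.4)+A*.2347)
E
```

```text
t 0.1 tcp [ 0.1609 -0.6553  0.4038] G [ 0.1608 -0.6551  0.2491] F [-0.2 -0.1 -0.2] M [ 0.01 -0.01 -0.05] w 0.0856 q [ 1.22  0.48  0.02  1.56 -0.01  1.11 -0.08]
N 12 goal TCP [ 0.5  -0.25  0.45] dp [-0.103 -0.362 -0.032] tw [-0.      0.0001 -0.0308] mm/row 45.3 deg/row 3.7
[0.55702745 0.00176681 0.18249813] [0.54021762 0.08889227 0.30922095]
```

Emit:
apply_moves(
  dp=[
    [-0.1, -0.36, -0.03],
    [-0.1, -0.36, -0.03],
    [-0.1, -0.36, -0.03],
    [-0.1, -0.36, -0.03],
    [-0.1, -0.36, -0.03],
    [-0.1, -0.36, -0.03],
    [-0.1, -0.36, -0.03],
    [-0.1, -0.36, -0.03],
    [-0.1, -0.36, -0.03],
    [-0.1, -0.36, -0.03],
    [-0.1, -0.36, -0.03],
    [-0.1, -0.36, -0.03],
  ],
  twist=[
    [0, 0, -0.031],
    [0, 0, -0.031],
    [0, 0, -0.031],
    [0, 0, -0.031],
    [0, 0, -0.031],
    [0, 0, -0.031],
    [0, 0, -0.031],
    [0, 0, -0.031],
    [0, 0, -0.031],
    [0, 0, -0.031],
    [0, 0, -0.031],
    [0, 0, -0.031],
  ],
  jaw=[0, 0, 0, 0, 0, 0, 0, 0, 0, 0, 0, 0],
)

```text
clock: 1.3
tcp_pos: [0.5023, -0.2433, 0.4413]
orientation: [-3.027, 0.83, 0.018]
contact_force: [-0.2, 0.3, 0.7]
grip_width: 0.0856
```

```bash
python3 - <<'E'
from h import *
st()
plan(Gscrew(.4)+A*.08,Rscrew(.4),12);plan(Gscrew(.4)+A*.08,Rscrew(.4),16)
E
```

```text
t 1.3 tcp [ 0.5023 -0.2433  0.4413] G [ 0.5007 -0.2425  0.2866] F [-0.2  0.3  0.7] M [-0.07 -0.06 -0.03] w 0.0856 q [ 0.62  0.28 -0.34  1.77  0.1   1.12 -0.29]
N 12 goal TCP [0.5402 0.0889 0.3092] dp [ 0.123 -0.266  0.014] tw [-0.028  -0.0059 -0.0726] mm/row 35.2 deg/row 9.36
N 16 goal TCP [0.5402 0.0889 0.3092] dp [ 0.096 -0.198  0.009] tw [-0.021  -0.0044 -0.0545] mm/row 26.4 deg/row 7.02
```

```bash
python3 - <<'E'
from h import *
plan(Gscrew(.4)+A*.2,Rscrew(.4),16)
o,R=st()
E
```

```text
N 16 goal TCP [0.5272 0.1565 0.4075] dp [ 0.092 -0.223 -0.051] tw [-0.021  -0.0044 -0.0545] mm/row 29.5 deg/row 7.02
t 1.3 tcp [ 0.5023 -0.2433  0.4413] G [ 0.5007 -0.2425  0.2866] F [-0.2  0.3  0.7] M [-0.07 -0.06 -0.03] w 0.0856 q [ 0.62  0.28 -0.34  1.77  0.1   1.12 -0.29]
```

Emit:
apply_moves(
  dp=[
    [0.092, -0.223, -0.051],
    [0.092, -0.223, -0.051],
    [0.092, -0.223, -0.051],
    [0.092, -0.223, -0.051],
    [0.092, -0.223, -0.051],
    [0.092, -0.223, -0.051],
    [0.092, -0.223, -0.051],
    [0.092, -0.223, -0.051],
    [0.092, -0.223, -0.051],
    [0.092, -0.223, -0.051],
    [0.092, -0.223, -0.051],
    [0.092, -0.223, -0.051],
    [0.092, -0.223, -0.051],
    [0.092, -0.223, -0.051],
    [0.092, -0.223, -0.051],
    [0.092, -0.223, -0.051],
  ],
  twist=[
    [-0.021, -0.0044, -0.0545],
    [-0.021, -0.0044, -0.0545],
    [-0.021, -0.0044, -0.0545],
    [-0.021, -0.0044, -0.0545],
    [-0.021, -0.0044, -0.0545],
    [-0.021, -0.0044, -0.0545],
    [-0.021, -0.0044, -0.0545],
    [-0.021, -0.0044, -0.0545],
    [-0.021, -0.0044, -0.0545],
    [-0.021, -0.0044, -0.0545],
    [-0.021, -0.0044, -0.0545],
    [-0.021, -0.0044, -0.0545],
    [-0.021, -0.0044, -0.0545],
    [-0.021, -0.0044, -0.0545],
    [-0.021, -0.0044, -0.0545],
    [-0.021, -0.0044, -0.0545],
  ],
  jaw=[0, 0, 0, 0, 0, 0, 0, 0, 0, 0, 0, 0, 0, 0, 0, 0],
)

```text
clock: 2.9
tcp_pos: [0.5122, 0.1722, 0.4001]
orientation: [1.919, 1.703, -0.392]
contact_force: [0.4, -1.0, 0.6]
grip_width: 0.0851
```

```bash
cat >> h.py <<'E'
def wrist(name):
    from bench import r
    o=r.get_obs(); f=r.grab_frame("wrist"); Rt=Ro.from_rotvec(o["orientation"]).as_matrix(); he=f["hand_eye"]
    Rc=Rt@he[:3,:3]; C=Rt@he[:3,3]+o["tcp_pos"]; f["R"]=Rc.T; f["t"]=-Rc.T@C
    pickle.dump(f,open(f"pics/{name}.pkl","wb")); cv2.imwrite(f"pics/{name}.png",f["color"][:,:,::-1]); return f
E
python3 - <<'E'
from h import *
st()
f=wrist("w1"); print(f["hand_eye"].round(3))
for q in (.2,.4):
    y=Ro.from_rotvec(-A*q).apply(SY)
    for s in(-.035,0,.035): print(q,s,proj(f,Gscrew(q)+A*.01+s*y).round(0))
plan(Gscrew(.4)+A*.08,Rscrew(.4),4)
E
```

```text
t 2.9 tcp [0.5122 0.1722 0.4001] G [0.5329 0.0843 0.2745] F [ 0.4 -1.   0.6] M [ 0.58  0.13 -0.  ] w 0.0851 q [-0.03  0.41 -0.71  1.84  0.8   1.43  0.4 ]
[[ 1.    -0.001  0.001 -0.   ]
 [ 0.     0.957  0.292 -0.075]
 [-0.001 -0.292  0.957  0.031]
 [ 0.     0.     0.     1.   ]]
0.2 -0.035 [299. 186.]
0.2 0 [304. 226.]
0.2 0.035 [309. 263.]
0.4 -0.035 [307. 186.]
0.4 0 [304. 226.]
0.4 0.035 [301. 263.]
N 4 goal TCP [0.5402 0.0889 0.3092] dp [-0.035  0.042  0.263] tw [0.0035 0.0001 0.0115] mm/row 32.3 deg/row 1.44
```

View pics/w1.png

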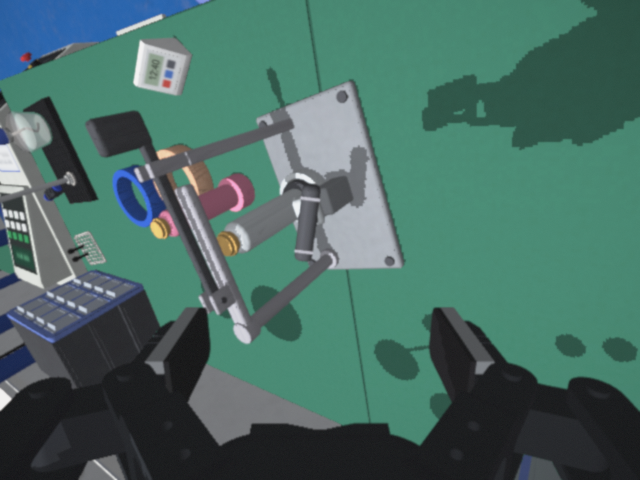

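Emit:
apply_moves(
  dp=[
    [-0.035, 0.04, 0.26],
    [-0.035, 0.04, 0.26],
    [-0.035, 0.04, 0.26],
    [-0.035, 0.04, 0.26],
    [0, 0, 0],
  ],
  twist=[
    [0.0035, 0, 0.0115],
    [0.0035, 0, 0.0115],
    [0.0035, 0, 0.0115],
    [0.0035, 0, 0.0115],
    [0, 0, 0],
  ],
  jaw=[0, 0, 0, 0, 0],
)

```text
clock: 3.45
tcp_pos: [0.5382, 0.0905, 0.3068]
orientation: [2.0, 1.626, -0.38]
contact_force: [-0.1, -0.6, -0.3]
grip_width: 0.0855
```

```bash
python3 - <<'E'
from h import *
st()
f=wrist("w2")
for q in (.2,.4):
    y=Ro.from_rotvec(-A*q).apply(SY)
    for s in(-.035,0,.035): print(q,s,proj(f,Gscrew(q)+A*.01+s*y).round(0))
crop(f,200,100,440,280,3.3,"w2c.png")
plan(Gscrew(.4),Rscrew(.4),4)
E
```

```text
t 3.45 tcp [0.5382 0.0905 0.3068] G [0.5553 0.0037 0.18  ] F [-0.1 -0.6 -0.3] M [ 0.56  0.13 -0.  ] w 0.0855 q [ 0.05  0.51 -0.63  1.93  0.92  1.25  0.3 ]
0.2 -0.035 [302. 212.]
0.2 0 [315. 273.]
0.2 0.035 [327. 328.]
0.4 -0.035 [315. 211.]
0.4 0 [315. 274.]
0.4 0.035 [315. 330.]
N 4 goal TCP [0.5489 0.0438 0.2437] dp [-0.007  0.005  0.17 ] tw [ 0.0005 -0.0006  0.0005] mm/row 20.4 deg/row 0.1
```

View pics/w2c.png

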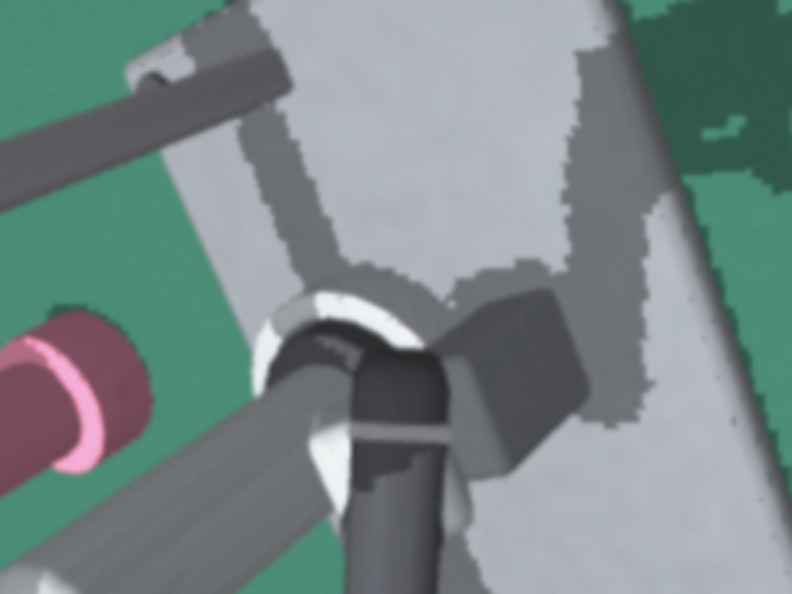

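```bash
python3 - <<'E'
from h import *
f=load("w2")
crop(f,240,190,400,340,4,"w2d.png")
E
```

```text
(no output)
```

View pics/w2d.png

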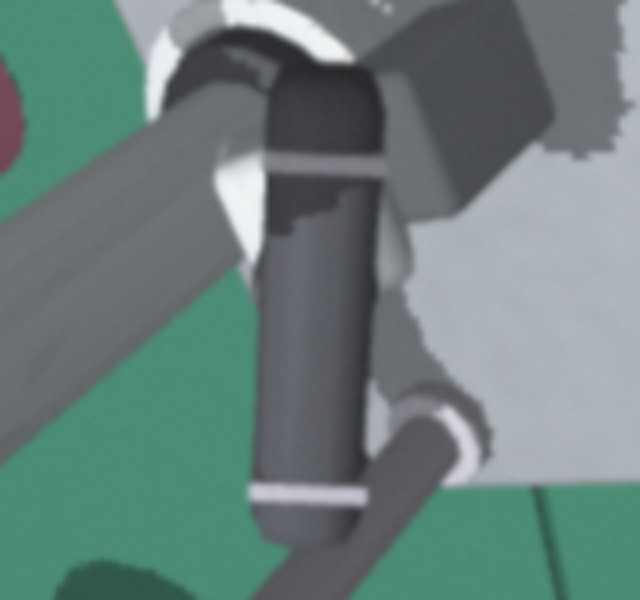

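```bash
python3 - <<'E'
from h import *
R=Rscrew(.44); print(R.round(3))
plan(Gscrew(.44)+R@[.0022,-.001,0],R,5)
E
```

```text
[[ 0.278  0.954  0.109]
 [ 0.808 -0.171 -0.563]
 [-0.519  0.244 -0.819]]
N 5 goal TCP [0.5485 0.0459 0.2425] dp [-0.002  0.003  0.135] tw [ 0.0004 -0.0005  0.0042] mm/row 16.2 deg/row 0.51
```

Emit:
apply_moves(
  dp=[
    [0, 0, 0],
    [0, 0, 0],
    [-0.002, 0.003, 0.135],
    [-0.002, 0.003, 0.135],
    [-0.002, 0.003, 0.135],
    [-0.002, 0.003, 0.135],
  ],
  twist=[
    [0, 0, 0],
    [0, 0, 0],
    [0, 0, 0.005],
    [0, 0, 0.005],
    [0, 0, 0.005],
    [0, 0, 0.005],
  ],
  jaw=[110, 110, 110, 110, 110, 110],
  grip_force=40,
)

```text
clock: 4.1
tcp_pos: [0.5481, 0.0581, 0.2562]
orientation: [2.028, 1.585, -0.346]
contact_force: [0.5, -0.4, -0.0]
grip_width: 0.0484
```

```bash
python3 - <<'E'
from h import *
st()
f=wrist("w3")
R=Rscrew(.44); 
plan(Gscrew(.44)+R@[.0022,-.001,0],R,2)
E
```

```text
t 4.1 tcp [0.5481 0.0581 0.2562] G [ 0.5672 -0.0278  0.129 ] F [ 0.5 -0.4 -0. ] M [0.66 0.16 0.02] w 0.0484 q [ 0.07  0.57 -0.58  1.96  1.01  1.15  0.21]
N 2 goal TCP [0.5485 0.0459 0.2425] dp [-0.008 -0.002  0.062] tw [ 0.002  -0.0022 -0.0001] mm/row 7.5 deg/row 0.36
```

View pics/w3.png

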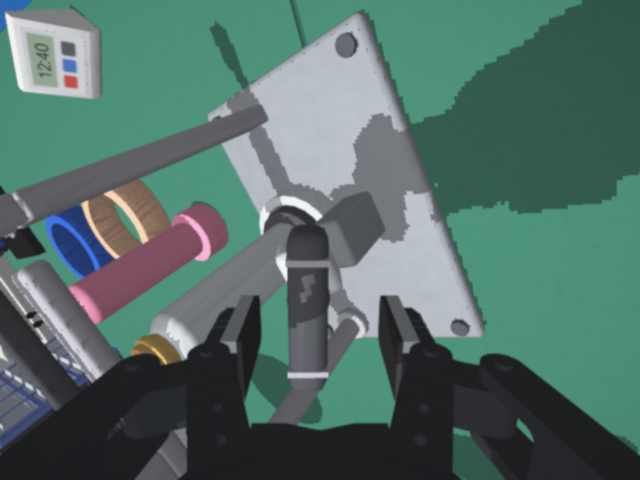

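```bash
python3 - <<'E'
from h import *
f=load("w3"); print(f["intrinsics"])
y=Ro.from_rotvec(-A*.44).apply(SY)
for s in(-.035,-.027,0,.027,.035): print(s,proj(f,Gscrew(.44)+A*.01+s*y).round(0))
from bench import r
o=r.get_obs();R=Ro.from_rotvec(o["orientation"]).as_matrix()
for z in (.145,.155,.165,.173):
  print(z,proj(f,o["tcp_pos"]+R@[0,0,z]),[proj(f,o["tcp_pos"]+R@[s,0,z]).round() for s in (-.024,.024)])
for px in [(308,300),(308,330),(308,260)]: print(R.T@(dep(f,*px)-o["tcp_pos"]))
E
```

```text
[[376.97690708   0.         319.31363253]
 [  0.         376.97690708 241.7226899 ]
 [  0.           0.           1.        ]]
-0.035 [302. 237.]
-0.027 [302. 257.]
0 [303. 322.]
0.027 [304. 381.]
0.035 [304. 397.]
0.145 [316.59658383 344.58770876] [array([249., 345.]), array([384., 344.])]
0.155 [316.66156709 329.92839644] [array([253., 330.]), array([380., 330.])]
0.165 [316.71840301 317.10700904] [array([257., 317.]), array([376., 317.])]
0.173 [316.75898614 307.95202245] [array([260., 308.]), array([373., 308.])]
[-0.00326066 -0.01106106  0.1578974 ]
[-0.00339452  0.00227529  0.15884895]
[-0.00311052 -0.02733339  0.15728032]
```

Emit:
apply_moves(
  dp=[
    [-0.014, -0.008, 0.057],
    [-0.014, -0.008, 0.057],
    [0, 0, 0],
    [0, 0, 0],
    [0, 0, 0],
    [0, 0, 0],
  ],
  twist=[
    [0.002, -0.002, 0],
    [0.002, -0.002, 0],
    [0, 0, 0],
    [0, 0, 0],
    [0, 0, 0],
    [0, 0, 0],
  ],
  jaw=[110, 110, 255, 255, 255, 255],
  grip_force=50,
)

```text
clock: 4.75
tcp_pos: [0.5463, 0.0449, 0.2411]
orientation: [2.034, 1.582, -0.368]
contact_force: [1.0, -1.9, -4.6]
grip_width: 0.0151
```

```bash
python3 - <<'E'
from h import *
o,R=st(); print(R.round(3)); 
for q in (.38,.44,.5): print(q,np.degrees((Ro.from_matrix(R).inv()*Ro.from_matrix(Rscrew(q))).as_rotvec()).round(2), (R.T@(Gscrew(q)-o["tcp_pos"])).round(4))
E
```

```text
t 4.75 tcp [0.5463 0.0449 0.2411] G [ 0.5627 -0.0418  0.114 ] F [ 1.  -1.9 -4.6] M [ 0.45 -0.   -0.03] w 0.0151 q [ 0.09  0.59 -0.57  1.98  1.03  1.14  0.2 ]
[[ 0.277  0.955  0.106]
 [ 0.81  -0.172 -0.561]
 [-0.517  0.241 -0.821]]
0.38 [-0.18 -0.15 -3.38] [-0.0019  0.0038  0.1536]
0.44 [-0.19 -0.15  0.06] [-0.0019  0.0038  0.1532]
0.5 [-0.19 -0.14  3.49] [-0.0019  0.0038  0.1528]
```

Emit:
apply_moves(
  dp=[
    [0, 0, -0.006],
    [0, 0, -0.006],
  ],
  twist=[
    [0, 0, 0.05],
    [0, 0, 0.05],
  ],
  jaw=[255, 255],
)

```text
clock: 4.95
tcp_pos: [0.5463, 0.0459, 0.2419]
orientation: [2.177, 1.347, -0.286]
contact_force: [3.0, 0.6, -7.8]
grip_width: 0.0151
```

```bash
python3 - <<'E'
from h import *
o,R=st(); 
q=.44;print(np.degrees((Ro.from_matrix(R).inv()*Ro.from_matrix(Rscrew(q))).as_rotvec()).round(2), "Mtool",(R.T@o["moment"]).round(2),"Ftool",(R.T@o["contact_force"]).round(1))
E
```

```text
t 4.95 tcp [0.5463 0.0459 0.2419] G [ 0.5628 -0.0407  0.1148] F [ 3.   0.6 -7.8] M [ 1.23 -0.13  0.37] w 0.0151 q [ 0.07  0.59 -0.54  1.98  1.02  1.13 -0.01]
[ -0.2   -0.19 -12.19] Mtool [ 0.31  1.25 -0.1 ] Ftool [ 5.4 -0.2  6.4]
```

Emit:
apply_moves(
  dp=[
    [0, 0, -0.005],
    [0, 0, -0.006],
    [0, 0, -0.006],
    [0, 0, -0.006],
    [0, 0, -0.006],
    [0, 0, -0.006],
    [0, 0, -0.006],
    [0, 0, -0.006],
  ],
  twist=[
    [0, 0, 0.06],
    [0, 0, 0.06],
    [0, 0, 0.06],
    [0, 0, 0.06],
    [0, 0, 0.06],
    [0, 0, 0.06],
    [0, 0, 0.06],
    [0, 0, 0.06],
  ],
  jaw=[255, 255, 255, 255, 255, 255, 255, 255],
)

```text
clock: 5.75
tcp_pos: [0.5473, 0.0506, 0.2465]
orientation: [2.542, 0.085, 0.131]
contact_force: [3.9, -1.9, -6.5]
grip_width: 0.0156
```

```bash
cat >> h.py <<'E'
def sc():
    o,R=st(); d=np.degrees((Ro.from_matrix(R).inv()*Ro.from_matrix(Rscrew(.44))).as_rotvec()); print("turn err",d.round(2),"q~",.44-np.radians(d[2]),"Mt",(R.T@o["moment"]).round(2),"Ft",(R.T@o["contact_force"]).round(1))
E
python3 - <<'E'
from h import *
sc()
E
```

```text
t 5.75 tcp [0.5473 0.0506 0.2465] G [ 0.5647 -0.0354  0.1191] F [ 3.9 -1.9 -6.5] M [ 1.   -0.05  0.3 ] w 0.0156 q [-0.04  0.55 -0.42  1.98  0.96  1.07 -1.01]
turn err [ -0.25  -0.49 -71.96] q~ 1.6959636271760241 Mt [ 1.01  0.24 -0.11] Ft [ 3.2 -2.   6.9]
```

Emit:
apply_moves(
  dp=[
    [0, 0, -0.005],
    [0, 0, -0.006],
    [0, 0, -0.006],
    [0, 0, -0.006],
    [0, 0, -0.006],
    [0, 0, -0.006],
    [0, 0, -0.006],
    [0, 0, -0.004],
  ],
  twist=[
    [0, 0, 0.06],
    [0, 0, 0.06],
    [0, 0, 0.06],
    [0, 0, 0.06],
    [0, 0, 0.06],
    [0, 0, 0.06],
    [0, 0, 0.06],
    [0, 0, 0.045],
  ],
  jaw=[255, 255, 255, 255, 255, 255, 255, 255],
)

```text
clock: 6.55
tcp_pos: [0.5488, 0.0532, 0.2523]
orientation: [2.335, -1.197, 0.516]
contact_force: [2.5, -0.5, -4.5]
grip_width: 0.0154
```

```bash

python3 - <<'E'
from h import *
sc()
E
```

```text
t 6.55 tcp [0.5488 0.0532 0.2523] G [ 0.567  -0.0329  0.1251] F [ 2.5 -0.5 -4.5] M [0.88 0.09 0.19] w 0.0154 q [-0.14  0.53 -0.29  1.98  0.9   1.02 -1.99]
turn err [  -0.42   -0.69 -130.15] q~ 2.7115938138543085 Mt [ 0.52 -0.73 -0.1 ] Ft [-0.7 -2.9  4.3]
```

Emit:
apply_moves(
  dp=[
    [0, 0, 0],
    [0, 0, 0],
    [0, 0, -0.2],
    [0, 0, -0.35],
    [0, 0, -0.35],
    [0, 0, -0.3],
  ],
  twist=[
    [0, 0, 0],
    [0, 0, 0],
    [0, 0, 0],
    [0, 0, 0],
    [0, 0, 0],
    [0, 0, 0],
  ],
  jaw=[120, 110, 110, 110, 110, 110],
)

```text
clock: 7.15
tcp_pos: [0.5304, 0.1324, 0.3722]
orientation: [2.33, -1.182, 0.503]
contact_force: [-0.0, 0.4, -0.2]
grip_width: 0.0487
```

```bash

python3 - <<'E'
from h import *
sc()
f=wrist("w4")
for q in (2.4,2.7):
    y=Ro.from_rotvec(-A*q).apply(SY)
    for s in(-.035,0,.035): print(q,s,proj(f,Gscrew(q)+A*.01+s*y).round(0))
E
```

```text
t 7.15 tcp [0.5304 0.1324 0.3722] G [0.5469 0.0452 0.2455] F [-0.   0.4 -0.2] M [0.64 0.07 0.06] w 0.0487 q [-0.22  0.38 -0.37  1.88  0.73  1.28 -1.87]
turn err [ 0.0000e+00  1.2000e-01 -1.2949e+02] q~ 2.6999831660361138 Mt [ 0.34 -0.55 -0.02] Ft [-0.4 -0.2 -0. ]
2.4 -0.035 [306. 186.]
2.4 0 [321. 233.]
2.4 0.035 [335. 277.]
2.7 -0.035 [321. 184.]
2.7 0 [321. 234.]
2.7 0.035 [321. 280.]
```

View pics/w4.png

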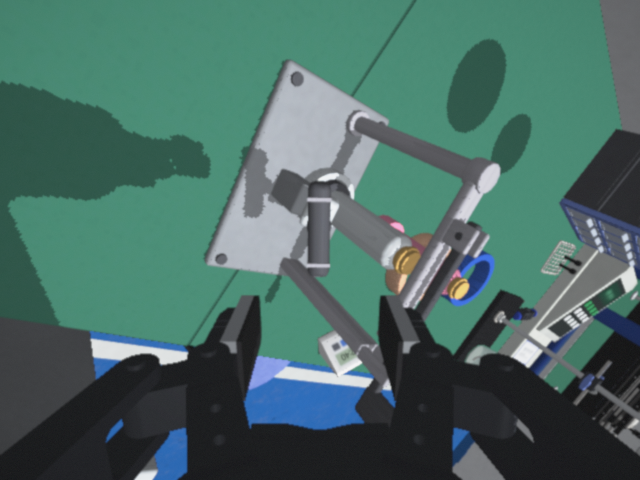

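```bash
cat >> h.py <<'E'
def down(xdir):
    x=np.array([xdir[0],xdir[1],0.]);x/=np.linalg.norm(x); return np.c_[x,np.cross([0,0,-1],x),[0,0,-1]]
E
python3 - <<'E'
from h import *
plan(np.array([.50,-.03,.32]),down([1,-.05]),16)
E
```

```text
N 16 goal TCP [ 0.5    -0.03    0.4747] dp [ 0.04   0.096 -0.025] tw [ 0.0144 -0.012  -0.0256] mm/row 12.8 deg/row 3.81
```

Emit:
apply_moves(
  dp=[
    [0.064, 0.15, -0.05],
    [0.064, 0.15, -0.05],
    [0.064, 0.15, -0.04],
    [0.064, 0.15, -0.04],
    [0.064, 0.15, -0.04],
    [0.064, 0.15, -0.04],
    [0.064, 0.15, -0.04],
    [0.064, 0.15, -0.04],
    [0.064, 0.15, -0.03],
    [0.064, 0.15, -0.03],
  ],
  twist=[
    [0.023, -0.019, -0.041],
    [0.023, -0.019, -0.041],
    [0.023, -0.019, -0.041],
    [0.023, -0.019, -0.041],
    [0.023, -0.019, -0.041],
    [0.023, -0.019, -0.041],
    [0.023, -0.019, -0.041],
    [0.023, -0.019, -0.041],
    [0.023, -0.019, -0.041],
    [0.023, -0.019, -0.041],
  ],
  jaw=[110, 110, 110, 110, 110, 110, 110, 110, 110, 110],
)

```text
clock: 8.2
tcp_pos: [0.4983, -0.0234, 0.4816]
orientation: [-3.129, -0.036, 0.009]
contact_force: [0.4, -0.3, 0.1]
grip_width: 0.0485
```

```bash

python3 - <<'E'
from h import *
st()
plan(Hw(HP,(0,-.118,.300)),down(-hd([1,0,0])),16)
E
```

```text
t 8.2 tcp [ 0.4983 -0.0234  0.4816] G [ 0.4974 -0.0215  0.3269] F [ 0.4 -0.3  0.1] M [-0.02  0.   -0.03] w 0.0485 q [ 0.32  0.15 -0.43  1.84  0.05  1.17 -0.11]
N 16 goal TCP [ 0.4641 -0.1397  0.4547] dp [-0.065  0.031  0.014] tw [-0.0004 -0.0002 -0.0519] mm/row 8.8 deg/row 6.22
```

Emit:
apply_moves(
  dp=[
    [-0.065, 0.031, 0.014],
    [-0.065, 0.031, 0.014],
    [-0.065, 0.031, 0.014],
    [-0.065, 0.031, 0.014],
    [-0.065, 0.031, 0.014],
    [-0.065, 0.031, 0.014],
    [-0.065, 0.031, 0.014],
    [-0.065, 0.031, 0.014],
    [-0.065, 0.031, 0.014],
    [-0.065, 0.031, 0.014],
    [-0.065, 0.031, 0.014],
    [-0.065, 0.031, 0.014],
    [-0.065, 0.031, 0.014],
    [-0.065, 0.031, 0.014],
    [-0.065, 0.031, 0.014],
    [-0.065, 0.031, 0.014],
  ],
  twist=[
    [0, 0, -0.052],
    [0, 0, -0.052],
    [0, 0, -0.052],
    [0, 0, -0.052],
    [0, 0, -0.052],
    [0, 0, -0.052],
    [0, 0, -0.052],
    [0, 0, -0.052],
    [0, 0, -0.052],
    [0, 0, -0.052],
    [0, 0, -0.052],
    [0, 0, -0.052],
    [0, 0, -0.052],
    [0, 0, -0.052],
    [0, 0, -0.052],
    [0, 0, -0.052],
  ],
  jaw=[110, 110, 110, 110, 110, 110, 110, 110, 110, 110, 110, 110, 110, 110, 110, 110],
)

```text
clock: 9.8
tcp_pos: [0.4634, -0.1469, 0.4551]
orientation: [-1.855, -2.521, 0.008]
contact_force: [-0.3, 0.6, -0.0]
grip_width: 0.0488
```

```bash

python3 - <<'E'
from h import *
o,R=st()
f=wrist("w5")
for z in (.186,.204,.222):print(z,[proj(f,Hw(HP,(0,y,z))).round() for y in (-.104,-.118,-.132)])
print("tcp line",[proj(f,o["tcp_pos"]+R@[0,0,z]).round() for z in (.155,.2,.25)])
plan(Hw(HP,(0,-.118,.204)),down(-hd([1,0,0])),5)
from bench import r
g=r.grab_frame("top"); crop(g,290,170,450,290,5,"t2.png")
E
```

```text
t 9.8 tcp [ 0.4634 -0.1469  0.4551] G [ 0.4615 -0.1464  0.3004] F [-0.3  0.6 -0. ] M [-0.03 -0.   -0.02] w 0.0488 q [ 0.59  0.15 -0.46  1.9   0.07  1.12  1.98]
0.186 [array([324., 273.]), array([327., 253.]), array([329., 233.])]
0.204 [array([325., 283.]), array([327., 262.]), array([330., 241.])]
0.222 [array([326., 295.]), array([328., 273.]), array([331., 250.])]
tcp line [array([320., 337.]), array([320., 288.]), array([320., 254.])]
N 5 goal TCP [ 0.4641 -0.1397  0.3587] dp [0.013 0.005 0.16 ] tw [-0.0011 -0.0006  0.0111] mm/row 19.3 deg/row 1.34
```

View pics/w5.png

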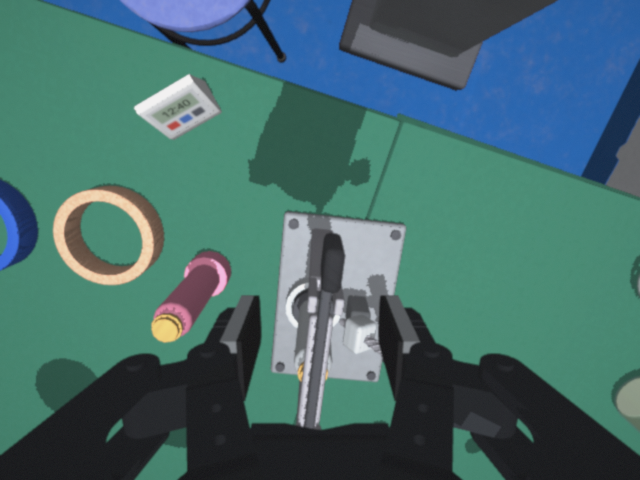

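```bash

python3 - <<'E'
from h import *
f=load("w5")
from bench import r
o=r.get_obs();R=Ro.from_rotvec(o["orientation"]).as_matrix()
crop(f,270,200,400,320,5,"w5c.png")
for v in (235,245,255,265,275,285):
  P=[(u,dep(f,u,v)) for u in range(310,355)]; P=[(u,p) for u,p in P if .17<p[2]<.24]
  if P: 
    m=np.mean([p for u,p in P],0); c,s=np.cos(HP[2]),np.sin(HP[2]); d=m[:2]-HP[:2]; print(v,P[0][0],P[-1][0],m.round(4),"holder",(c*d[0]+s*d[1]).round(4),(-s*d[0]+c*d[1]).round(4),"tool",(R.T@(m-o["tcp_pos"])).round(4))
E
```

```text
235 325 340 [ 0.4502 -0.1402  0.1891] holder -0.0021 -0.1318 tool [ 0.0088 -0.0078  0.2659]
245 323 342 [ 0.4509 -0.141   0.2099] holder -0.0012 -0.1312 tool [ 0.0081 -0.0075  0.2451]
255 322 345 [ 0.4541 -0.1397  0.2186] holder -0.0018 -0.1279 tool [ 0.0084 -0.0042  0.2364]
265 321 343 [ 0.4599 -0.1388  0.2194] holder -0.0016 -0.122 tool [0.0076 0.0016 0.2355]
275 321 342 [ 0.4656 -0.1373  0.2203] holder -0.0021 -0.1161 tool [0.0074 0.0074 0.2346]
285 310 341 [ 0.4775 -0.1367  0.2077] holder -0.0003 -0.1043 tool [0.0043 0.0191 0.247 ]
```

View pics/w5c.png

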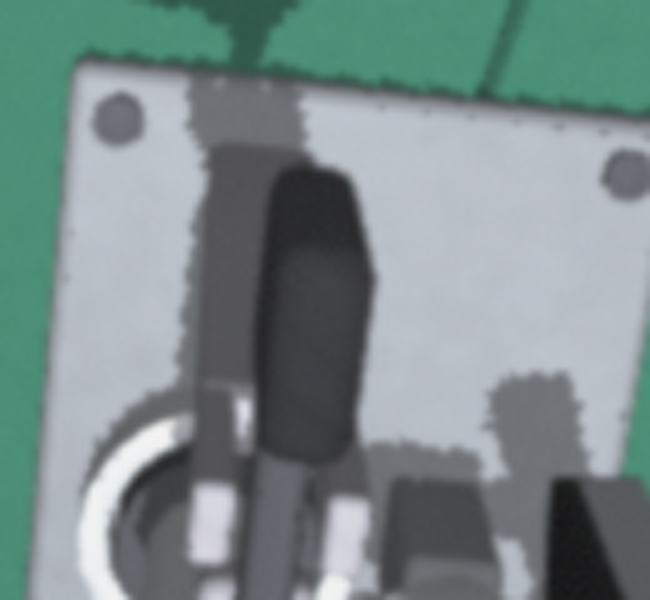

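View pics/t2.png

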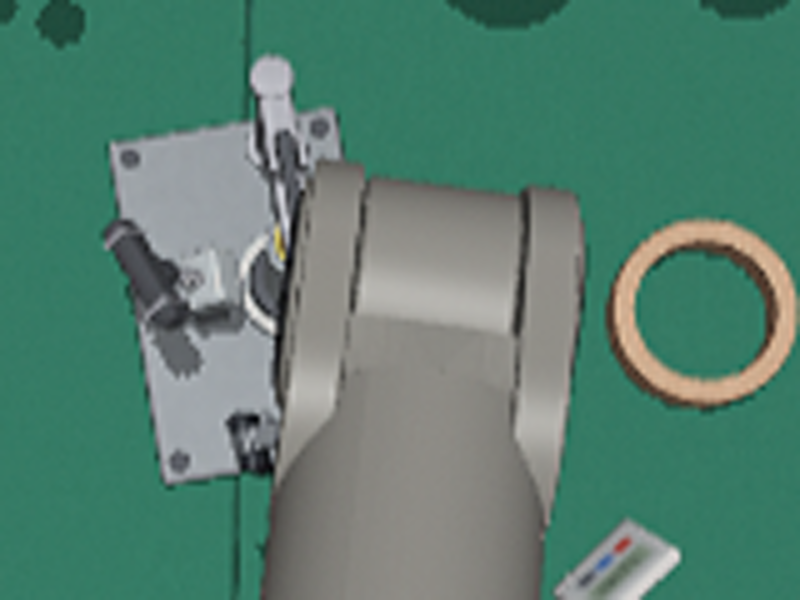

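```bash
sed -i 's/^HP=.*/HP=(.5796,-.1153,-1.3802)/' h.py
python3 - <<'E'
from h import *
plan(Hw(HP,(0,-.118,.204)),down(-hd([1,0,0])),4)
E
```

```text
N 4 goal TCP [ 0.4637 -0.1377  0.3587] dp [0.019 0.007 0.2  ] tw [-0.0014 -0.0008  0.0127] mm/row 24.2 deg/row 1.53
```

Emit:
apply_moves(
  dp=[
    [0.04, 0.007, 0.1],
    [0.03, 0.007, 0.2],
    [0.006, 0.007, 0.2],
    [0, 0.006, 0.2],
    [0, 0, 0.08],
    [0, 0, 0],
  ],
  twist=[
    [-0.0015, 0, 0.013],
    [-0.0015, 0, 0.013],
    [-0.0015, 0, 0.013],
    [-0.0015, 0, 0.013],
    [0, 0, 0],
    [0, 0, 0],
  ],
  jaw=[110, 110, 110, 110, 110, 110],
)

```text
clock: 10.5
tcp_pos: [0.4625, -0.135, 0.3605]
orientation: [-2.018, -2.405, -0.007]
contact_force: [-0.8, 0.3, 0.3]
grip_width: 0.0482
```

```bash

python3 - <<'E'
from h import *
o,R=st()
plan(Hw(HP,(0,-.118,.204)),down(-hd([1,0,0])),1)
f=wrist("w6")
E
```

```text
t 10.5 tcp [ 0.4625 -0.135   0.3605] G [ 0.4627 -0.1342  0.2058] F [-0.8  0.3  0.3] M [ 0.02  0.01 -0.04] w 0.0482 q [ 0.54  0.25 -0.44  2.03  0.13  0.89  1.78]
N 1 goal TCP [ 0.4637 -0.1377  0.3587] dp [-0.024  0.006  0.015] tw [ 0.001  -0.0022 -0.0077] mm/row 3.5 deg/row 0.97
```

View pics/w6.png

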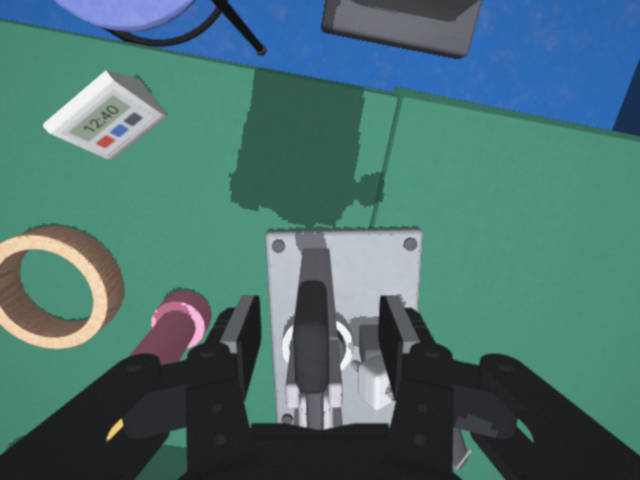

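Emit:
apply_moves(
  dp=[
    [-0.024, 0.006, 0.012],
    [0, 0, 0],
    [0, 0, 0],
    [0, 0, 0],
    [0, 0, 0],
  ],
  twist=[
    [0, 0, -0.008],
    [0, 0, 0],
    [0, 0, 0],
    [0, 0, 0],
    [0, 0, 0],
  ],
  jaw=[110, 255, 255, 255, 255],
  grip_force=30,
)

```text
clock: 11.05
tcp_pos: [0.465, -0.1371, 0.3632]
orientation: [1.996, 2.423, 0.012]
contact_force: [0.5, -1.3, -2.0]
grip_width: 0.0114
```

```bash

python3 - <<'E'
from h import *
o,R=st()
# lift arc: latch angle th
pv=Hw(HP,(0,.04,.186))
for th in (0,.1,.2,.3):
    y=.04-.158*np.cos(th)-(-.018*np.sin(th))*1; z=.186+.158*np.sin(th)+.018*np.cos(th); print(th,y,z)
E
```

```text
t 11.05 tcp [ 0.465  -0.1371  0.3632] G [ 0.466  -0.1365  0.2085] F [ 0.5 -1.3 -2. ] M [-0.45  0.01 -0.19] w 0.0114 q [ 0.55  0.25 -0.45  2.02  0.13  0.9   1.8 ]
0 -0.118 0.204
0.1 -0.11541365661428518 0.2196837548052033
0.2 -0.11127447134460508 0.23503095266676202
0.3 -0.10562380156194164 0.24988824945675253
```

```bash
cat >> h.py <<'E'
def rotplan(c,n,th,N):
    from bench import r
    o=r.get_obs(); R0=Ro.from_rotvec(o["orientation"]); p0=o["tcp_pos"]
    Q=Ro.from_rotvec(np.asarray(n)*th); plan(c+Q.apply(p0-c),(Q*R0).as_matrix(),N,tcp=True)
E
python3 - <<'E'
from h import *
rotplan(Hw(HP,(0,.04,.186)),-hd([1,0,0]),.28,8)
E
```

```text
N 8 goal TCP [ 0.5191 -0.1267  0.3996] dp [ 0.     0.053 -0.044] tw [0.0167 0.     0.    ] mm/row 8.3 deg/row 2.01
```

Emit:
apply_moves(
  dp=[
    [0, 0.053, -0.044],
    [0, 0.053, -0.044],
    [0, 0.053, -0.044],
    [0, 0.053, -0.044],
    [0, 0.053, -0.044],
    [0, 0.053, -0.044],
    [0, 0.053, -0.044],
    [0, 0.053, -0.044],
    [0, 0, 0],
  ],
  twist=[
    [0.017, 0, 0],
    [0.017, 0, 0],
    [0.017, 0, 0],
    [0.017, 0, 0],
    [0.017, 0, 0],
    [0.017, 0, 0],
    [0.017, 0, 0],
    [0.017, 0, 0],
    [0, 0, 0],
  ],
  jaw=[255, 255, 255, 255, 255, 255, 255, 255, 255],
)

```text
clock: 11.95
tcp_pos: [0.5216, -0.1261, 0.4007]
orientation: [-1.871, -2.269, 0.325]
contact_force: [-2.6, -0.2, -0.3]
grip_width: 0.0118
```

```bash

python3 - <<'E'
from h import *
o,R=st(); print(R.round(3))
rotplan(Hw(HP,(0,.085,.186)),[0,0,-1],.35,5)
from bench import r
g=r.grab_frame("scene"); crop(g,260,200,460,350,4,"s3.png")
E
```

```text
t 11.95 tcp [ 0.5216 -0.1261  0.4007] G [ 0.4787 -0.1341  0.2523] F [-2.6 -0.2 -0.3] M [-0.06  0.16 -0.11] w 0.0118 q [ 0.43  0.36 -0.42  1.78  0.21  1.32  1.7 ]
[[-0.19   0.942 -0.277]
 [ 0.982  0.183 -0.052]
 [ 0.002 -0.282 -0.959]]
N 5 goal TCP [ 0.521  -0.076   0.4007] dp [ 0.084  0.003 -0.001] tw [-0.0001  0.0094  0.0321] mm/row 10.1 deg/row 4.01
```

View pics/s3.png

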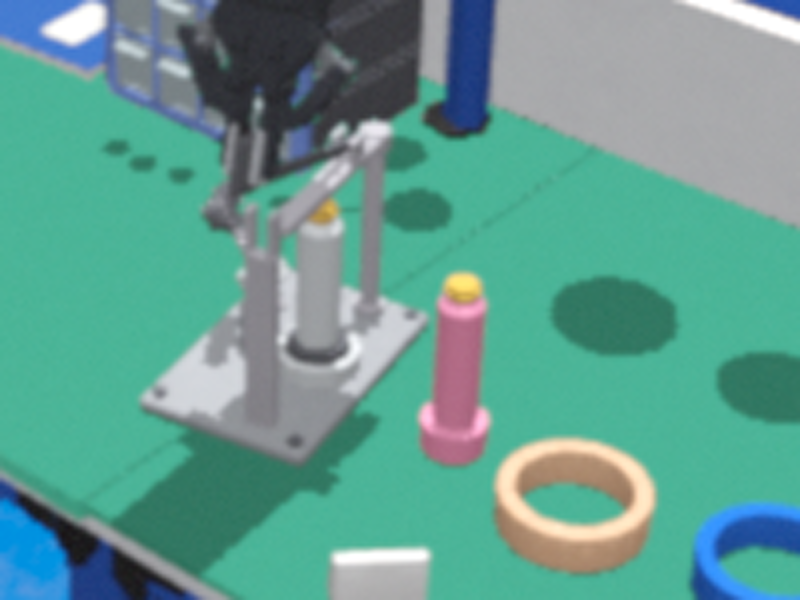

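Emit:
apply_moves(
  dp=[
    [0.084, 0.003, -0.001],
    [0.084, 0.003, -0.001],
    [0.084, 0.003, -0.001],
    [0.084, 0.003, -0.001],
    [0.084, 0.003, -0.001],
  ],
  twist=[
    [0, 0.0094, 0.032],
    [0, 0.0094, 0.032],
    [0, 0.0094, 0.032],
    [0, 0.0094, 0.032],
    [0, 0.0094, 0.032],
  ],
  jaw=[255, 255, 255, 255, 255],
)

```text
clock: 12.5
tcp_pos: [0.5192, -0.0753, 0.4002]
orientation: [-2.228, -1.88, 0.258]
contact_force: [1.6, 0.2, -1.3]
grip_width: 0.0114
```

```bash
cat >>h.py <<'E'
def gate():
    o,R=st(); G=o["tcp_pos"]+HZ*R[:,2]; hp=Hw(HP,(0,.085,.186)); d=(G-hp)[:2]; c,s=np.cos(HP[2]),np.sin(HP[2]); x,y=c*d[0]+s*d[1],-s*d[0]+c*d[1]
    tx=R[:,0]; hx=c*tx[0]+s*tx[1]; hy=-s*tx[0]+c*tx[1]
    g=np.arctan2(-x,-y); print("gate pos ang",g,"r",np.hypot(x,y),"tool yaw",np.arctan2(hy,-hx)); return g
E
python3 - <<'E'
from h import *
g=gate()
rotplan(Hw(HP,(0,.085,.186)),[0,0,-1],1.36-g,13)
E
```

```text
t 12.5 tcp [ 0.5192 -0.0753  0.4002] G [ 0.4775 -0.0676  0.2515] F [ 1.6  0.2 -1.3] M [-0.3  -0.49  0.24] w 0.0114 q [ 0.36  0.34 -0.41  1.81  0.07  1.29  1.33]
gate pos ang 0.35916799189421483 r 0.18826715636163735 tool yaw 0.3602097203272803
N 13 goal TCP [0.6055 0.0348 0.4002] dp [ 0.093  0.003 -0.   ] tw [-0.0001  0.0101  0.0353] mm/row 11.2 deg/row 4.41
```

Emit:
apply_moves(
  dp=[
    [0.093, 0.003, 0],
    [0.093, 0.003, 0],
    [0.093, 0.003, 0],
    [0.093, 0.003, 0],
    [0.093, 0.003, 0],
    [0.093, 0.003, 0],
    [0.093, 0.003, 0],
  ],
  twist=[
    [0, 0.01, 0.035],
    [0, 0.01, 0.035],
    [0, 0.01, 0.035],
    [0, 0.01, 0.035],
    [0, 0.01, 0.035],
    [0, 0.01, 0.035],
    [0, 0.01, 0.035],
  ],
  jaw=[255, 255, 255, 255, 255, 255, 255],
)

```text
clock: 13.2
tcp_pos: [0.5506, -0.003, 0.3992]
orientation: [-2.631, -1.191, 0.148]
contact_force: [1.7, 0.1, -1.5]
grip_width: 0.0113
```

```bash

python3 - <<'E'
from h import *
g=gate()
rotplan(Hw(HP,(0,.085,.186)),[0,0,-1],1.38-g,7)
E
```

```text
t 13.2 tcp [ 0.5506 -0.003   0.3992] G [0.5206 0.0254 0.2501] F [ 1.7  0.1 -1.5] M [-0.8  -0.15  0.3 ] w 0.0113 q [ 0.24  0.36 -0.37  1.78 -0.09  1.2   0.77]
gate pos ang 0.9095167822965325 r 0.18924591329336563 tool yaw 0.9126410400260411
N 7 goal TCP [0.6064 0.0376 0.3992] dp [0.083 0.002 0.   ] tw [-0.0003  0.0085  0.0309] mm/row 9.9 deg/row 3.85
```

Emit:
apply_moves(
  dp=[
    [0.083, 0.002, 0],
    [0.083, 0.002, 0],
    [0.083, 0.002, 0],
    [0.083, 0.002, 0],
    [0.083, 0.002, 0],
    [0.083, 0.002, 0],
    [0.083, 0.002, 0],
    [0, 0, 0],
  ],
  twist=[
    [0, 0.0085, 0.031],
    [0, 0.0085, 0.031],
    [0, 0.0085, 0.031],
    [0, 0.0085, 0.031],
    [0, 0.0085, 0.031],
    [0, 0.0085, 0.031],
    [0, 0.0085, 0.031],
    [0, 0, 0],
  ],
  jaw=[255, 255, 255, 255, 255, 255, 255, 255],
)

```text
clock: 14.0
tcp_pos: [0.6073, 0.0387, 0.3989]
orientation: [-2.827, -0.519, 0.045]
contact_force: [0.8, 1.7, -0.1]
grip_width: 0.0115
```

```bash

python3 - <<'E'
from h import *
g=gate()
rotplan(Hw(HP,(0,.04,.186)),-hd([1,0,0]),0,1)
from bench import r
g=r.grab_frame("scene"); crop(g,260,200,460,350,4,"s4.png")
E
```

```text
t 14.0 tcp [0.6073 0.0387 0.3989] G [0.5953 0.078  0.2498] F [ 0.8  1.7 -0.1] M [-0.47  0.57  0.27] w 0.0115 q [ 0.12  0.41 -0.3   1.69 -0.17  1.1   0.29]
gate pos ang 1.3958131020918023 r 0.18968443172030328 tool yaw 1.4004385078859862
N 1 goal TCP [0.6073 0.0387 0.3989] dp [-0.  0. -0.] tw [ 0. -0. -0.] mm/row 0.0 deg/row 0.0
```

View pics/s4.png

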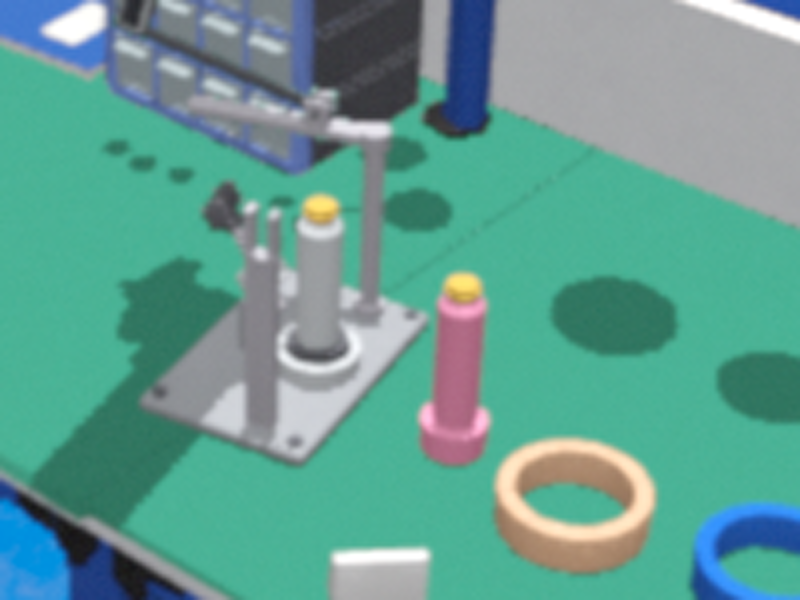

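Emit:
apply_moves(
  dp=[
    [0, 0, 0],
    [0, 0, 0],
    [0, 0, 0],
    [0, 0, -0.2],
    [0, 0, -0.35],
    [0, 0, -0.35],
    [0, 0, 0],
  ],
  twist=[
    [0, 0, 0],
    [0, 0, 0],
    [0, 0, 0],
    [0, 0, 0],
    [0, 0, 0],
    [0, 0, 0],
    [0, 0, 0],
  ],
  jaw=[110, 110, 110, 110, 110, 110, 110],
)

```text
clock: 14.75
tcp_pos: [0.6135, 0.008, 0.5058]
orientation: [-2.827, -0.523, 0.047]
contact_force: [0.6, 0.4, 0.2]
grip_width: 0.0486
```

```bash

python3 - <<'E'
from h import *
o,R=st()
from bench import r
g=r.grab_frame("scene"); crop(g,260,200,460,350,4,"s5.png")
g=r.grab_frame("top"); crop(g,290,170,450,290,5,"t5.png")
# cartridge grasp candidates
for xd in (hd([0,1,0]),-hd([0,1,0])): plan(Hw(HP,(0,0,.27)),down(xd),10)
E
```

```text
t 14.75 tcp [0.6135 0.008  0.5058] G [0.6013 0.0471 0.3567] F [0.6 0.4 0.2] M [-0.28 -0.11 -0.02] w 0.0486 q [ 0.16  0.34 -0.28  1.54 -0.17  1.33  0.31]
N 10 goal TCP [ 0.5796 -0.1153  0.4247] dp [-0.056  0.101  0.049] tw [-0.0129  0.0007  0.0084] mm/row 15.0 deg/row 1.85
N 10 goal TCP [ 0.5796 -0.1153  0.4247] dp [-0.158 -0.051  0.059] tw [-0.001  -0.0192 -0.1403] mm/row 21.2 deg/row 17.0
```

View pics/s5.png

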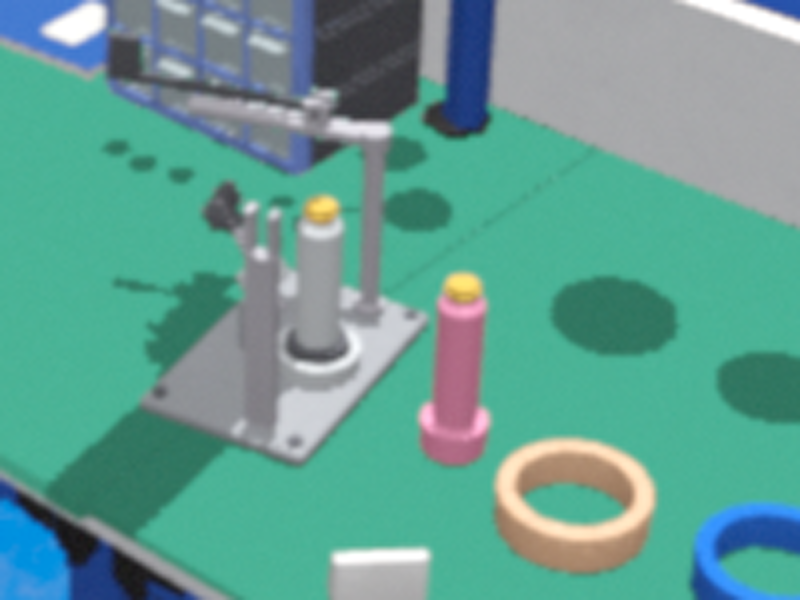

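View pics/t5.png

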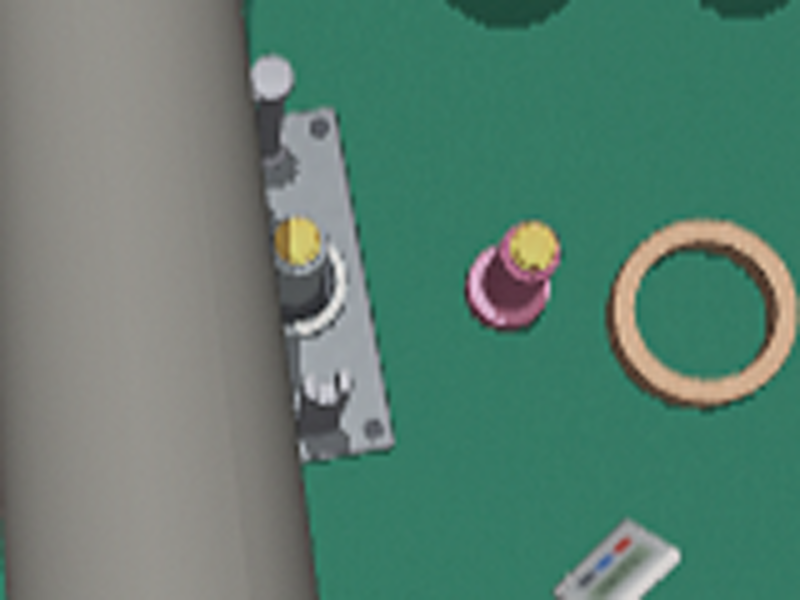

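Emit:
apply_moves(
  dp=[
    [-0.056, 0.101, 0.049],
    [-0.056, 0.101, 0.049],
    [-0.056, 0.101, 0.049],
    [-0.056, 0.101, 0.049],
    [-0.056, 0.101, 0.049],
    [-0.056, 0.101, 0.049],
    [-0.056, 0.101, 0.049],
    [-0.056, 0.101, 0.049],
    [-0.056, 0.101, 0.049],
    [-0.056, 0.101, 0.049],
    [0, 0, 0],
  ],
  twist=[
    [-0.013, 0.001, 0.0085],
    [-0.013, 0.001, 0.0085],
    [-0.013, 0.001, 0.0085],
    [-0.013, 0.001, 0.0085],
    [-0.013, 0.001, 0.0085],
    [-0.013, 0.001, 0.0085],
    [-0.013, 0.001, 0.0085],
    [-0.013, 0.001, 0.0085],
    [-0.013, 0.001, 0.0085],
    [-0.013, 0.001, 0.0085],
    [0, 0, 0],
  ],
  jaw=[70, 70, 70, 70, 70, 70, 70, 70, 70, 70, 70],
)

```text
clock: 15.95
tcp_pos: [0.5723, -0.1289, 0.4127]
orientation: [3.106, 0.266, -0.002]
contact_force: [0.8, -0.6, -0.5]
grip_width: 0.0621
```

```bash

python3 - <<'E'
from h import *
o,R=st()
f=wrist("w7")
T=o["tcp_pos"]
print(proj(f,Hw(HP,(0,0,.156))),"tcp",proj(f,T+R@[0,0,T[2]-.156]))
plan(Hw(HP,(0,0,.115)),down(hd([0,1,0])),6)
E
```

```text
t 15.95 tcp [ 0.5723 -0.1289  0.4127] G [ 0.5724 -0.1327  0.2581] F [ 0.8 -0.6 -0.5] M [ 0.08 -0.02 -0.02] w 0.0621 q [ 0.22  0.33 -0.14  1.76  0.08  1.05  0.22]
[336.86733023 221.63101254] tcp [320.02709856 249.84754353]
N 6 goal TCP [ 0.5796 -0.1153  0.2697] dp [ 0.013 -0.018  0.199] tw [ 0.0018  0.0002 -0.0015] mm/row 24.0 deg/row 0.28
```

View pics/w7.png

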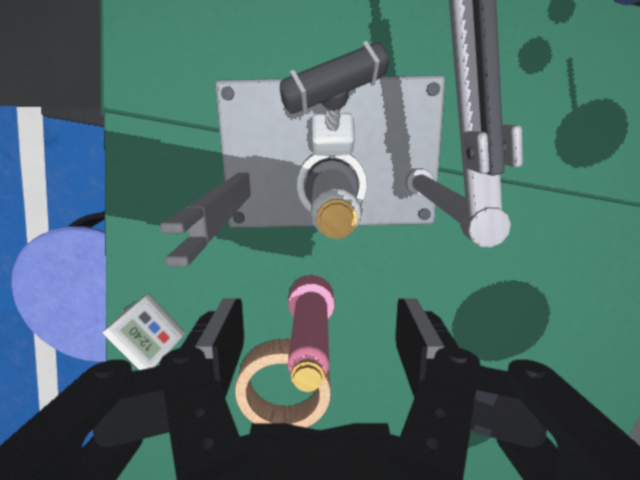

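Emit:
apply_moves(
  dp=[
    [0.026, -0.04, 0.05],
    [0.026, -0.04, 0.1],
    [0.026, -0.035, 0.2],
    [0, 0, 0.25],
    [0, 0, 0.25],
    [0, 0, 0.2],
    [0, 0, 0],
  ],
  twist=[
    [0.0035, 0, -0.003],
    [0.0035, 0, -0.003],
    [0.0035, 0, -0.003],
    [0, 0, 0],
    [0, 0, 0],
    [0, 0, 0],
    [0, 0, 0],
  ],
  jaw=[70, 70, 70, 70, 70, 70, 70],
)

```text
clock: 16.7
tcp_pos: [0.5832, -0.1036, 0.2812]
orientation: [-3.118, -0.318, -0.006]
contact_force: [-0.2, 0.3, -0.3]
grip_width: 0.0619
```

```bash

python3 - <<'E'
from h import *
o,R=st()
f=wrist("w8")
T=o["tcp_pos"]
print(proj(f,Hw(HP,(0,0,.156))),"tcp",proj(f,T+R@[0,0,T[2]-.156]))
plan(Hw(HP,(0,0,.115)),down(hd([0,1,0])),1)
E
```

```text
t 16.7 tcp [ 0.5832 -0.1036  0.2812] G [ 0.5836 -0.1024  0.1265] F [-0.2  0.3 -0.3] M [-0.03  0.08  0.06] w 0.0619 q [ 0.19  0.49 -0.15  1.86  0.09  0.8   0.2 ]
[300.01891001 420.54614433] tcp [321.22433336 388.03557203]
N 1 goal TCP [ 0.5796 -0.1153  0.2697] dp [-0.055  0.09   0.109] tw [-0.003  -0.0031  0.0062] mm/row 18.2 deg/row 0.9
```

View pics/w8.png

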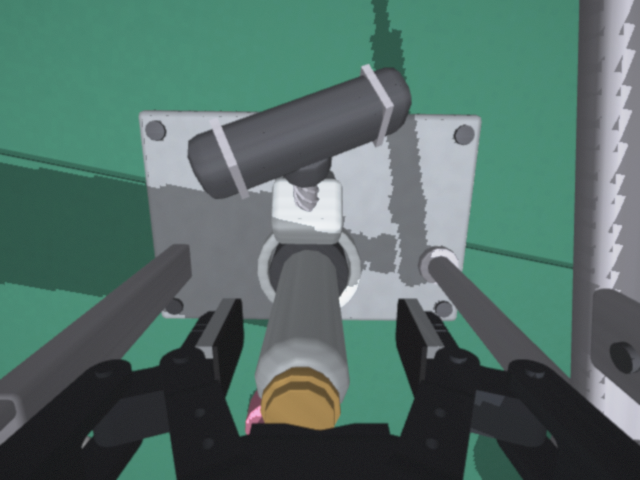

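Emit:
apply_moves(
  dp=[
    [-0.05, 0.085, 0],
    [0, 0, 0.05],
    [0, 0, 0.03],
    [0, 0, 0],
  ],
  twist=[
    [-0.003, -0.003, 0.006],
    [0, 0, 0],
    [0, 0, 0],
    [0, 0, 0],
  ],
  jaw=[70, 70, 70, 70],
)

```text
clock: 17.15
tcp_pos: [0.5816, -0.1154, 0.2764]
orientation: [3.126, 0.298, 0.01]
contact_force: [-0.8, -0.3, -0.6]
grip_width: 0.0619
```

```bash

python3 - <<'E'
from h import *
o,R=st()
f=wrist("w9"); 
plan(Hw(HP,(0,0,.115)),down(hd([0,1,0])),1)
E
```

```text
t 17.15 tcp [ 0.5816 -0.1154  0.2764] G [ 0.5827 -0.1155  0.1217] F [-0.8 -0.3 -0.6] M [-0.01  0.02 -0.01] w 0.0619 q [ 0.2   0.5  -0.14  1.86  0.1   0.79  0.2 ]
N 1 goal TCP [ 0.5796 -0.1153  0.2697] dp [-0.019 -0.003  0.058] tw [ 0.001  -0.0032 -0.0001] mm/row 7.3 deg/row 0.4
```

View pics/w9.png

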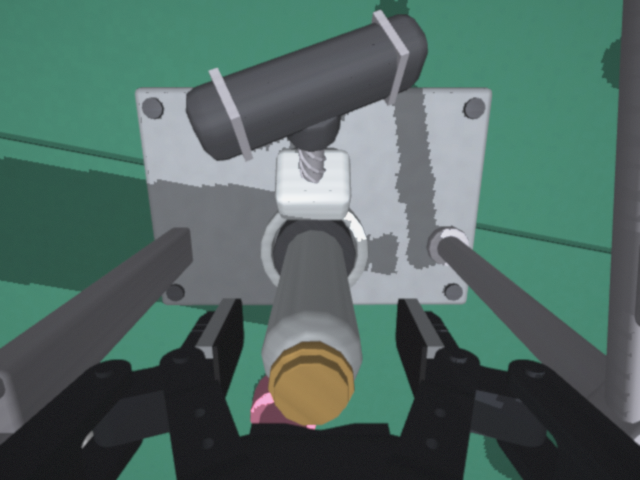

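Emit:
apply_moves(
  dp=[
    [-0.02, -0.003, 0.025],
    [0, 0, 0.01],
    [0, 0, 0],
    [0, 0, 0],
    [0, 0, 0],
    [0, 0, 0],
  ],
  twist=[
    [0.001, -0.003, 0],
    [0, 0, 0],
    [0, 0, 0],
    [0, 0, 0],
    [0, 0, 0],
    [0, 0, 0],
  ],
  jaw=[70, 70, 255, 255, 255, 255],
  grip_force=40,
)

```text
clock: 17.8
tcp_pos: [0.5797, -0.1151, 0.2732]
orientation: [-3.127, -0.299, -0.003]
contact_force: [0.4, 0.3, -0.5]
grip_width: 0.0335
```

```bash

python3 - <<'E'
from h import *
o,R=st()
plan(Hw(HP,(0,0,.16)),down(hd([0,1,0])),6)
E
```

```text
t 17.8 tcp [ 0.5797 -0.1151  0.2732] G [ 0.58   -0.1151  0.1185] F [ 0.4  0.3 -0.5] M [-0.02 -0.02 -0.  ] w 0.0335 q [ 0.2   0.5  -0.14  1.86  0.1   0.78  0.2 ]
N 6 goal TCP [ 0.5796 -0.1153  0.3147] dp [-0.     0.    -0.058] tw [ 0.     -0.0002  0.    ] mm/row 6.9 deg/row 0.02
```

Emit:
apply_moves(
  dp=[
    [0, 0, -0.05],
    [0, 0, -0.08],
    [0, 0, -0.1],
    [0, 0, -0.1],
  ],
  twist=[
    [0, 0, 0],
    [0, 0, 0],
    [0, 0, 0],
    [0, 0, 0],
  ],
  jaw=[255, 255, 255, 255],
)

```text
clock: 18.2
tcp_pos: [0.5785, -0.115, 0.3135]
orientation: [-3.126, -0.3, 0.005]
contact_force: [0.4, -0.1, -1.8]
grip_width: 0.033
```

```bash

python3 - <<'E'
from h import *
o,R=st(); print(R[:,2])
from bench import r
g=r.grab_frame("scene"); crop(g,260,200,460,350,4,"s6.png")
E
```

```text
t 18.2 tcp [ 0.5785 -0.115   0.3135] G [ 0.5781 -0.1148  0.1588] F [ 0.4 -0.1 -1.8] M [ 0.03 -0.01 -0.04] w 0.033 q [ 0.21  0.44 -0.15  1.84  0.08  0.87  0.21]
[-3.01072548e-03  9.18444429e-04 -9.99995046e-01]
```

View pics/s6.png

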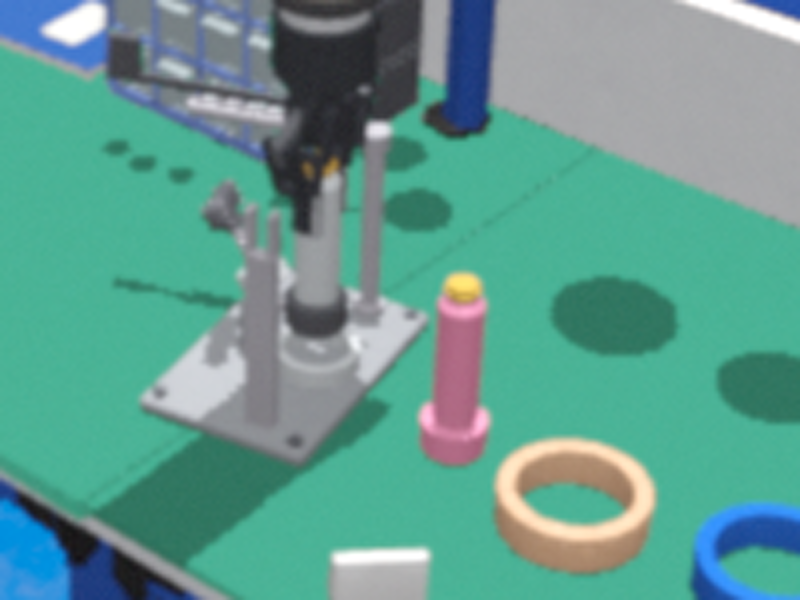

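```bash

python3 - <<'E'
from h import *
D=down(hd([0,1,0]))
plan(np.array([.578,-.115,.455]),D,4,tcp=True)
plan(np.array([.568,-.357,.3135]),D,8,tcp=True)
E
```

```text
N 4 goal TCP [ 0.578 -0.115  0.455] dp [-0.003 -0.001 -0.29 ] tw [-0.     -0.0001  0.    ] mm/row 34.8 deg/row 0.01
N 8 goal TCP [ 0.568  -0.357   0.3135] dp [-0.059  0.245  0.002] tw [-0. -0.  0.] mm/row 30.3 deg/row 0.01
```

Emit:
apply_moves(
  dp=[
    [0, 0, -0.2],
    [0, 0, -0.29],
    [0, 0, -0.29],
    [0, 0, -0.25],
    [0, 0, -0.1],
    [-0.03, 0.12, 0],
    [-0.058, 0.24, 0],
    [-0.058, 0.24, 0],
    [-0.058, 0.24, 0],
    [-0.058, 0.24, 0],
    [-0.058, 0.24, 0],
    [-0.058, 0.24, 0],
    [-0.058, 0.24, 0],
    [-0.025, 0.1, 0],
    [0, 0, 0],
  ],
  twist=[
    [0, 0, 0],
    [0, 0, 0],
    [0, 0, 0],
    [0, 0, 0],
    [0, 0, 0],
    [0, 0, 0],
    [0, 0, 0],
    [0, 0, 0],
    [0, 0, 0],
    [0, 0, 0],
    [0, 0, 0],
    [0, 0, 0],
    [0, 0, 0],
    [0, 0, 0],
    [0, 0, 0],
  ],
  jaw=[255, 255, 255, 255, 255, 255, 255, 255, 255, 255, 255, 255, 255, 255, 255],
)

```text
clock: 19.75
tcp_pos: [0.5602, -0.3665, 0.4418]
orientation: [-3.122, -0.295, 0.031]
contact_force: [-0.3, 0.8, -2.7]
grip_width: 0.0327
```

```bash

python3 - <<'E'
from h import *
o,R=st(); print(R.round(3))
D=down(hd([0,1,0]))
plan(np.array([.568,-.357,.2635]),D,5,tcp=True)
f=wrist("w10")
print([proj(f,np.array([.568,-.357,.03])+.047*np.array([np.cos(a),np.sin(a),0])).round() for a in (0,1.57,3.14,4.71)], proj(f,[.568,-.357,.03]))
from bench import r
g=r.grab_frame("scene"); crop(g,320,220,520,370,4,"s7.png")
E
```

```text
t 19.75 tcp [ 0.5602 -0.3665  0.4418] G [ 0.5571 -0.3659  0.2872] F [-0.3  0.8 -2.7] M [ 0.07 -0.03  0.03] w 0.0327 q [ 0.52  0.45 -0.04  1.52  0.03  1.2   0.65]
[[ 0.982  0.187 -0.02 ]
 [ 0.187 -0.982  0.004]
 [-0.019 -0.008 -1.   ]]
N 5 goal TCP [ 0.568  -0.357   0.2635] dp [ 0.019 -0.012  0.297] tw [-0.0007  0.0018 -0.0002] mm/row 35.8 deg/row 0.24
[array([382., 207.]), array([346., 152.]), array([291., 189.]), array([327., 242.])] [336.52628284 198.22268314]
```

View pics/w10.png

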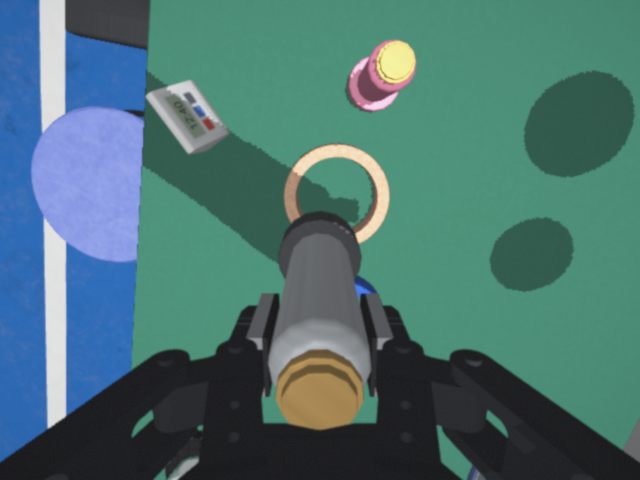

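View pics/s7.png

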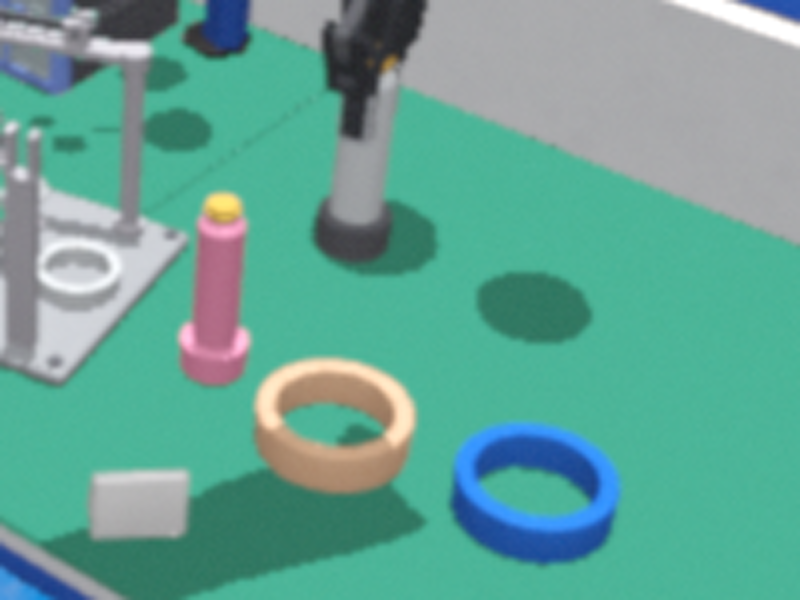

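Emit:
apply_moves(
  dp=[
    [0.048, -0.03, 0.1],
    [0.04, -0.03, 0.25],
    [0, 0, 0.3],
    [0, 0, 0.2],
    [0, 0, 0.1],
    [0, 0, 0],
  ],
  twist=[
    [-0.0018, 0.0045, 0],
    [-0.0018, 0.0045, 0],
    [0, 0, 0],
    [0, 0, 0],
    [0, 0, 0],
    [0, 0, 0],
  ],
  jaw=[255, 255, 255, 255, 255, 255],
)

```text
clock: 20.45
tcp_pos: [0.5747, -0.3414, 0.3266]
orientation: [-3.119, -0.325, -0.012]
contact_force: [-0.7, 0.1, -2.6]
grip_width: 0.0329
```

```bash

python3 - <<'E'
from h import *
o,R=st(); print(R[:,2].round(3))
D=down(hd([0,1,0]))
plan(np.array([.568,-.357,.2645]),D,4,tcp=True)
from bench import r
g=r.grab_frame("scene"); crop(g,320,220,520,370,4,"s8.png")
E
```

```text
t 20.45 tcp [ 0.5747 -0.3414  0.3266] G [ 0.5759 -0.3404  0.1719] F [-0.7  0.1 -2.6] M [-0.03  0.03 -0.02] w 0.0329 q [ 0.49  0.54 -0.07  1.64  0.03  0.96  0.63]
[ 0.007  0.007 -1.   ]
N 4 goal TCP [ 0.568  -0.357   0.2645] dp [-0.021  0.029  0.129] tw [-0.0006 -0.001   0.002 ] mm/row 16.1 deg/row 0.28
```

View pics/s8.png

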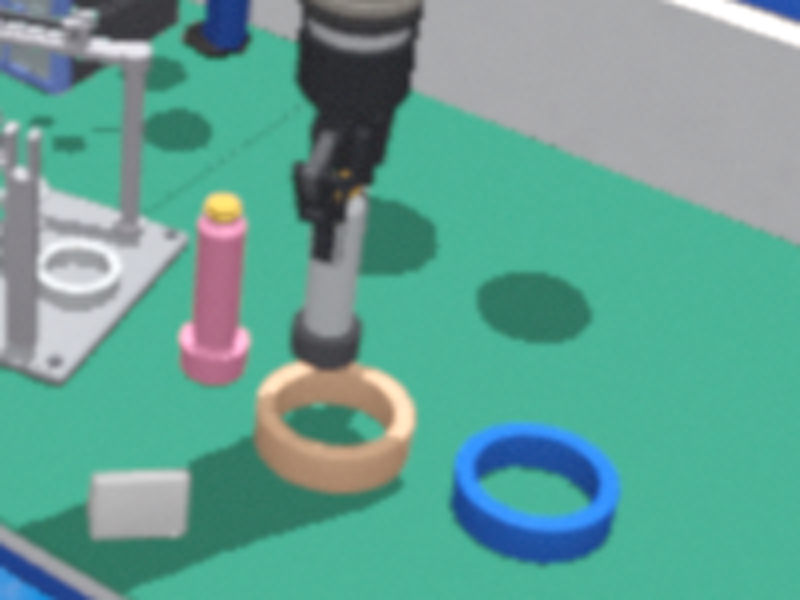

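Emit:
apply_moves(
  dp=[
    [-0.03, 0.05, 0],
    [-0.03, 0.04, 0],
    [0, 0, 0],
    [0, 0, 0],
  ],
  twist=[
    [-0.001, -0.002, 0.003],
    [-0.001, -0.002, 0.003],
    [0, 0, 0],
    [0, 0, 0],
  ],
  jaw=[255, 255, 255, 255],
)

```text
clock: 20.9
tcp_pos: [0.5713, -0.3552, 0.333]
orientation: [3.122, 0.304, 0.012]
contact_force: [-0.0, -0.3, -1.7]
grip_width: 0.0328
```

```bash

python3 - <<'E'
from h import *
o,R=st(); print(R[:,2].round(3))
D=down(hd([0,1,0]))
plan(np.array([.568,-.357,.2645]),D,4,tcp=True)
E
```

```text
t 20.9 tcp [ 0.5713 -0.3552  0.333 ] G [ 0.5725 -0.3558  0.1783] F [-0.  -0.3 -1.7] M [ 0.   -0.01 -0.04] w 0.0328 q [ 0.5   0.54 -0.06  1.63  0.03  0.97  0.63]
[ 0.008 -0.004 -1.   ]
N 4 goal TCP [ 0.568  -0.357   0.2645] dp [-0.008  0.002  0.143] tw [ 0.0007 -0.0008  0.0004] mm/row 17.2 deg/row 0.14
```

Emit:
apply_moves(
  dp=[
    [-0.012, 0.004, 0.08],
    [-0.01, 0.002, 0.1],
    [0, 0, 0.1],
    [0, 0, 0.1],
    [0, 0, 0.07],
    [0, 0, 0.03],
    [0, 0, 0],
  ],
  twist=[
    [0.001, -0.0015, 0],
    [0.001, -0.0015, 0],
    [0, 0, 0],
    [0, 0, 0],
    [0, 0, 0],
    [0, 0, 0],
    [0, 0, 0],
  ],
  jaw=[255, 255, 255, 255, 255, 255, 255],
)

```text
clock: 21.6
tcp_pos: [0.5682, -0.3564, 0.2689]
orientation: [-3.126, -0.304, 0.002]
contact_force: [0.4, 0.3, -3.0]
grip_width: 0.0334
```

```bash

python3 - <<'E'
from h import *
o,R=st(); print(R[:,2].round(3))
D=down(hd([0,1,0]))
plan(np.array([.568,-.357,.2632]),D,4,tcp=True)
from bench import r
g=r.grab_frame("scene"); crop(g,320,220,520,370,4,"s9.png")
E
```

```text
t 21.6 tcp [ 0.5682 -0.3564  0.2689] G [ 0.568  -0.3564  0.1142] F [ 0.4  0.3 -3. ] M [ 0.03  0.02 -0.03] w 0.0334 q [ 0.51  0.61 -0.05  1.67  0.04  0.86  0.63]
[-0.002  0.    -1.   ]
N 4 goal TCP [ 0.568  -0.357   0.2632] dp [-0.001  0.001  0.012] tw [-0.0001  0.0002  0.0004] mm/row 1.4 deg/row 0.05
```

View pics/s9.png

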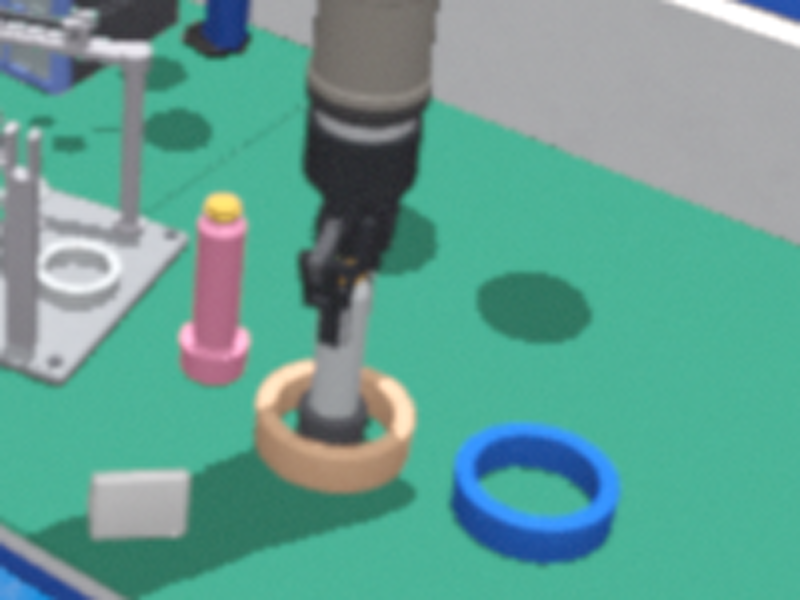

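Inside the ring, with the foot about 6 mm above the bench. I'll lower gently until it touches.

Emit:
apply_moves(
  dp=[
    [0, 0, 0.018],
    [0, 0, 0.015],
    [0, 0, 0.012],
    [0, 0, 0],
  ],
  twist=[
    [0, 0, 0],
    [0, 0, 0],
    [0, 0, 0],
    [0, 0, 0],
  ],
  jaw=[255, 255, 255, 255],
)

```text
clock: 22.05
tcp_pos: [0.569, -0.3567, 0.2651]
orientation: [3.126, 0.304, 0.002]
contact_force: [0.4, -0.4, -2.5]
grip_width: 0.0329
```

Emit:
apply_moves(
  dp=[
    [0, 0, 0.015],
    [0, 0, 0.015],
    [0, 0, 0.01],
  ],
  twist=[
    [0, 0, 0],
    [0, 0, 0],
    [0, 0, 0],
  ],
  jaw=[255, 255, 255],
)

```text
clock: 22.35
tcp_pos: [0.5694, -0.357, 0.2612]
orientation: [3.124, 0.304, 0.005]
contact_force: [-2.1, 0.1, 6.6]
grip_width: 0.0331
```

Emit:
apply_moves(
  dp=[
    [0, 0, 0],
    [0, 0, 0],
    [0, 0, 0],
    [0, 0, -0.1],
    [0, 0, -0.2],
    [0, 0, -0.3],
    [0, 0, -0.35],
    [0, 0, -0.35],
    [0, 0, -0.2],
    [0, 0, 0],
  ],
  twist=[
    [0, 0, 0],
    [0, 0, 0],
    [0, 0, 0],
    [0, 0, 0],
    [0, 0, 0],
    [0, 0, 0],
    [0, 0, 0],
    [0, 0, 0],
    [0, 0, 0],
    [0, 0, 0],
  ],
  jaw=[80, 70, 60, 60, 60, 60, 60, 60, 60, 60],
)

```text
clock: 23.35
tcp_pos: [0.5685, -0.3564, 0.454]
orientation: [3.123, 0.304, 0.009]
contact_force: [0.6, -0.2, 0.7]
grip_width: 0.0654
```

```bash

python3 - <<'E'
from h import *
st()
f=wrist("w11")
from bench import r
g=r.grab_frame("scene"); crop(g,260,200,460,350,4,"s10.png")
g=r.grab_frame("top"); cv2.imwrite("pics/t10.png",g["color"][:,:,::-1])
E
```

```text
t 23.35 tcp [ 0.5685 -0.3564  0.454 ] G [ 0.5695 -0.3569  0.2993] F [ 0.6 -0.2  0.7] M [-0.01  0.01  0.02] w 0.0654 q [ 0.5   0.43 -0.05  1.51  0.02  1.19  0.64]
```

View pics/s10.png

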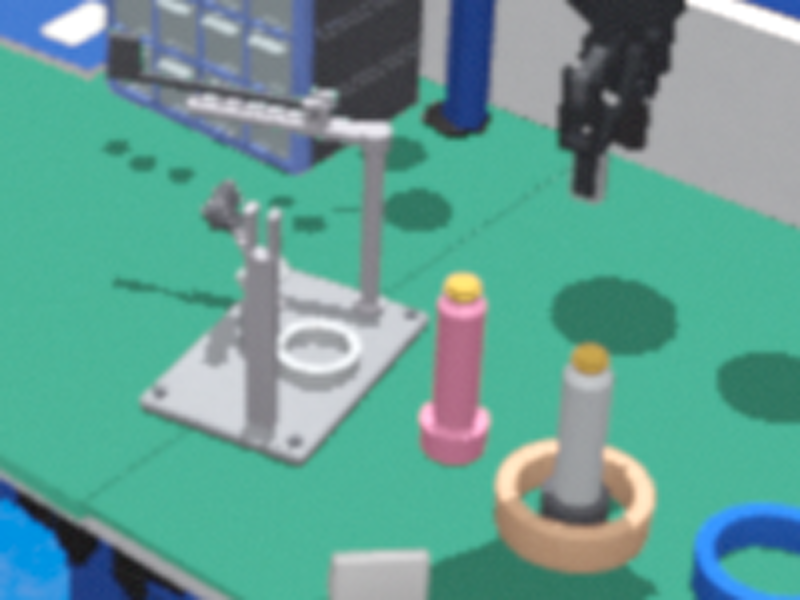

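View pics/w11.png

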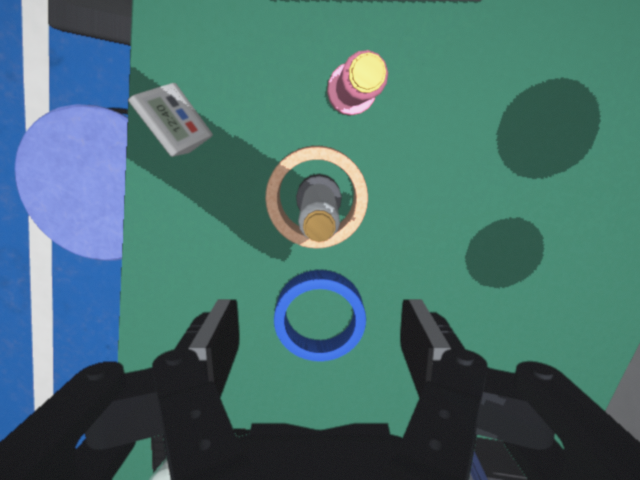

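View pics/t10.png

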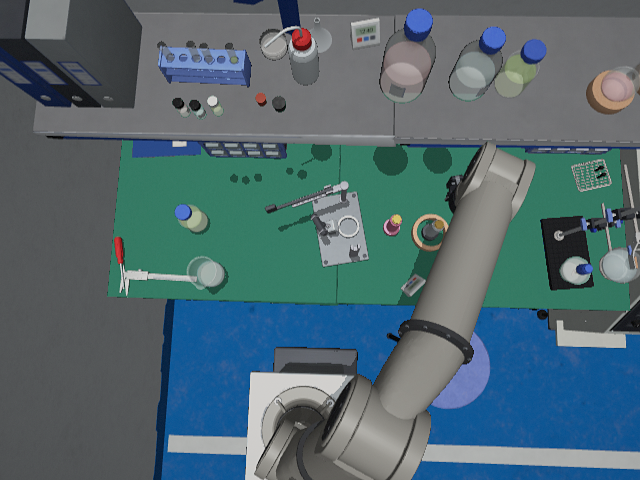

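```bash

python3 - <<'E'
from h import *
from bench import r
f=r.grab_frame("top"); hp=Hw(HP,(0,.085,.186))
for u in (269,271,273):
  for v in (208,209): print(u,v,dep(f,u,v).round(3))
p=dep(f,271,209); c,s=np.cos(HP[2]),np.sin(HP[2]); d=p[:2]-hp[:2]; print("gate ang",np.arctan2(-(c*d[0]+s*d[1]),-(-s*d[0]+c*d[1])))
d0=load("top0")
for n,(y0,y1,x0,x1) in dict(beaker=(250,295,180,230),bottle=(200,235,170,212),timer=(272,300,398,428)).items(): print(n,np.abs(f["color"][y0:y1,x0:x1].astype(int)-d0["color"][y0:y1,x0:x1]).mean())
print(r.hand_in())
E
```

```text
269 208 [0.587 0.091 0.218]
269 209 [0.583 0.09  0.224]
271 208 [0.586 0.085 0.223]
271 209 [0.584 0.085 0.219]
273 208 [0.586 0.08  0.222]
273 209 [0.586 0.081 0.212]
gate ang 1.3587844294768245
beaker 0.7405925925925926
bottle 0.7659863945578231
timer 30.516666666666666
the job is handed in; nothing more can be done
None
```

I completed the job in the order asked and handed it in at about 23 s of the 72 s limit; the hand-in reported no verdict.

- **Screw:** I turned it clockwise and felt it give at about 0.1 N m. It went from about 0.44 to about 2.7 rad, and the wrist picture taken after release agreed.
- **Latch and gate:** I lifted the bar over the horns and swung the gate open. The last depth check puts it at about 1.36 rad, and the tool pose at release read 1.40. The tab top read about 0.22 m, which matches the bar being down and level.
- **Cartridge:** I lifted it out and lowered it until it touched the bench (about 7 N). It stands upright in the middle of the tan cork ring in all three views, and the gripper is clear of it.
- **Bystanders:** The beaker and bottle show almost no change from the first picture. The timer's automated pixel comparison did not pass: its patch differed by about 30 grey levels. In the last top view it is still at about (413, 285), its starting place, and I put the difference down to the arm's shadow, though I did not check that separately. I did not touch the pink cartridge or the blue ring.

Two readings disagreed along the way. The holder fit from the top camera was about 2 mm off the wrist camera, so I corrected for it. The arm also overshot sideways twice, at the cartridge and above the ring. Both times I corrected it before continuing, and the wrist force stayed within a few newtons.

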